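# Slide the tall bottle home into the free stall

### The arm

A 6-joint arm with a two-finger parallel gripper is mounted at the origin on the work surface. World frame = base frame: x ahead of the robot, y to its left, z up, the work surface at z = 0. Lengths are in mm, angles in rad, forces in N, time in s.
With the tool pointing down it reaches from about 275 to 750 mm from the base axis. Payload 10.2 kg.
Tool frame: the origin (TCP) lies between the finger pads; the fingertips stand 11 mm ahead of it and the grasp point (between the pads) lies 8 mm behind it (ctrl.tip_extent is the distance from the TCP to the fingertips, in mm); z points along the fingers, y is the direction in which the jaws open and shut (so a half turn about z gives the same grasp; the last joint's range is limited). The gripper opens to 85 mm and grips with 20 to 120 N. Pads are 22 mm wide; open, the fingers measure 114 mm over their backs; the gripper's body (76 mm by 85 mm) begins 54 mm behind the grasp point. The pads swing forward as they close: fully open they stand 13 mm farther back than shut.
Start: joints at [-1.417, 0.313, 1.498, -0, 1.331, -0.223], TCP at [193.16, -488.181, 213.194] pointing down, gripper open.
Joint ranges: [-2.94, 2.94], [-0.97, 2.17], [0.19, 2.56], [-1.23, 4.37], [0.02, 3.11], [-2.88, 2.88]. Speed limits (rad/s): [2.39, 2.39, 3.01, 3.14, 3.14, 3.14].

### API

Orientations are given as a unit quaternion [w, x, y, z].
In Python, from rig import ctrl gives the robot as it stands.
- The arm moves only by the tool apply_moves, never from a script. Its argument "commands" is a list of rows, each a list of 5 numbers: the finger opening in cm, from 0 to 8.54, then the shift along the tool's x, y, z in cm, then the turn about the tool's z in rad. In form: [[jaw, dx, dy, dz, roll], ...]. A call has 1 to 12 rows; each row shifts and turns the commanded pose from where the row before left it, along the tool's axes as they then stand; what a row does not reach is not made up. A row lasts 1/12 s, in which the tool goes at most 41.7 mm and 7.16 degrees, less where a joint would pass 70% of its speed; a pose out of reach is approached as far as the arm can. A call with a gripper value outside its range is refused whole. The fingers move at their own pace and stop on an object; "squeeze" is the grip in N (left out, the last holds). Time passes only in rows, so rows that do not move let the fingers close. It gives the time, the measured TCP pose, the force and the opening at its end, in the units of the state.
- ctrl.sense(): the state, without advancing time (a new reading comes with each control period).
- ctrl.capture(name): name is "side" or "top" or "wrist"; returns the picture (480x640x3 uint8, red, green, blue); there is no depth.
- ctrl.camera_info(name): a dict with "fov_y" (degrees; the focal length in pixels is half the picture's height over the tangent of half this angle, whatever the lens; pixels are square), "cx", "cy" (the principal point, pixels), "camera_from_world" (4x4, takes a point from world to camera coordinates). Camera axes: x right, y down, z forward; pixel columns grow to the right and rows downward; lengths in mm; the calibration is good to about 2 mm. The wrist camera is an equidistant fisheye: a pixel r from the principal point sees the ray r / f radians off the axis. A picture is of the moment at which its call begins: read the wrist's pose just before it. camera_info takes no time and is no camera call; for the wrist camera it gives the pose at the moment of the call.
- ctrl.finish_job(): hands the job in, once; it reports no verdict.
The state is a dict: "time_s": time; "joints": joint angles; "dq": joint speeds; "tau": joint torques, N m; "eef_pos": TCP position; "ee_rot": TCP orientation; "force": force on the tool from outside, world axes, zero at the start; "wrist_torque": the same for the moment, N m; "grip_width": opening from 0.0 (shut) to 1.0 (fully open).
Only numpy, scipy, OpenCV 4.12 (cv2) and the standard library are available. Lean on these libraries where they do the work, as an engineer would, in place of code of your own. Each camera call takes 0.05 s, during which the arm holds its last target.

### The job

One of the two tall narrow bottles has been left standing out on the table. With the fingertips, gently push it low on its body so that it slides upright, without tipping or leaving the table, into the empty three-sided stall until it stands home against the stall's back wall, then take the hand away. Do not grip or lift it, and leave everything else where it is, including the other bottle in its stall.

Things in the scene. Friction and masses are not known exactly. Their poses are not given: they have to be found in the camera images.
- bottle: The tall amber bottle left out on the table: round body 58 mm in diameter and straight from the table up to 145 mm, shoulder narrowing to a 26 mm neck at 170 mm, black cap 32 mm wide from 190 to 220 mm, about 0.45 kg. Origin at the centre of its underside, z up its axis. It stands loose; pushed low (below about 30 mm above the table) it slides, pushed high it tips.
- free_stall: The empty stall, fixed to the table: a low grey U of three walls 30 mm high, 12 mm thick, no floor. Origin on the table where the bottle's axis is when home. In its frame: back wall's inner face at x = +30 mm, side walls from x = -20 to +30 mm, inner faces at y = +-42 mm. The mouth opens to its own -x (world -y, the robot's right, within 12 degrees); the bottle goes in along its +x.
- taken_stall: A second, equal stall, 14 to 23 cm nearer to the robot or farther from it than the first, origin and axes likewise; the parked bottle stands in it.
- parked_bottle: A bottle like the first, already standing in the taken stall; leave it alone. Origin at the centre of its underside.
- jar: Bystander, leave alone: small squat screw-top jar, 42 mm wide, 60 mm tall, standing behind the stalls. Origin at the centre of its underside.
- pot: Bystander, leave alone: wide screw-top jar, 76 mm wide, 75 mm tall. Origin at the centre of its underside.
- beaker: Bystander, leave alone: open glass beaker, 100 mm wide, 120 mm tall. Origin at the centre of its underside.
- rack: Bystander, leave alone: white foam rack full of capped tubes, 130 x 180 mm, 104 mm tall. Origin at the centre of its underside.
- tray: Bystander, leave alone: orange tray of loose tubes, 200 x 240 mm, 60 mm tall. Origin at the centre of its underside.
- pipette: Bystander, leave alone: white hand pipette lying flat, 220 mm long along its own x, 22 mm thick. Origin at the centre of its underside.
Mind the look-alikes: they are no part of the job. What is shaped like the bottle but blue is not meant. What is shaped like the free_stall but pink is not meant.

How it is judged (in metres and radians):
On the way:
1. the bottle has been slid, upright and on the table, to the mouth of the empty stall (x of bottle in the frame of free_stall above -0.065 m and y of bottle in the frame of free_stall between -0.02 and 0.02 m and angle between bottle's own z axis and vertical below 0.15 rad).
At the end, for the whole second after the job is handed in: The bottle stands upright (within 3 degrees) and still on the table inside the empty stall, against its back wall or within 10 mm of it, the other bottle within 20 mm and every other bystander within 25 mm of its first place (x of bottle in the frame of free_stall between -0.01 and 0.006 m and y of bottle in the frame of free_stall between -0.018 and 0.018 m and angle between each of bottle, parked_bottle's own z axis and vertical below 0.05 rad and height (world z) of bottle below 0.005 m and linear speed of bottle below 0.02 m/s and distance of parked_bottle from where it was at the start of the episode below 0.02 m and distance of each of jar, pot, beaker, rack, tray, pipette from where it was at the start of the episode below 0.025 m); the robot touches nothing.
It fails at once if the bottle tips by more than about 14 degrees (angle between bottle's own z axis and vertical above 0.25 rad).
It fails at once if the bottle is lifted off the table (height (world z) of bottle above 0.01 m).
It fails at once if the bottle is gripped or rammed: the fingers press on it with more than 40 N (contact force between the fingers and bottle above 40 N).
It fails at once if the parked bottle is shifted or tipped (distance of parked_bottle from where it was at the start of the episode above 0.02 m or angle between parked_bottle's own z axis and vertical above 0.2 rad).
It fails at once if a bystander is knocked or shifted (distance of any of jar, pot, beaker, rack, tray, pipette from where it was at the start of the episode above 0.025 m).
It also fails if it takes over 64 s, if anything falls off the work surface, if the arm or the gripper's body presses on something with over 40 N, if the wrist force passes 120 N, or if a joint passes its speed limit or range.

## Working session

There is one attempt and no reset: what is moved stays moved. The work goes in short steps, Python scripts to look and compute and a tool call to move; the robot and the scene stay as the last step left them, time stands still between calls to the robot, and variables do not carry over. Pictures are saved under pics/ and viewed, and the job is handed in when it is done.

Besides the shell and the picture viewer there is one more tool, called after "Emit:" as name(argument=value, ...), one argument or row to a line, values as JSON. apply_moves: Moves the arm, as the interface text tells. Its arguments: {"type":"object","properties":{"commands":{"type":"array"},"squeeze":{"type":"number"}},"required":["commands"]}

```bash
mkdir -p pics; python3 - <<'E'
from rig import ctrl
import cv2,numpy as np
print(ctrl.sense())
for n in["side","top"]:
    i=ctrl.camera_info(n);print(n,i)
    im=ctrl.capture(n);cv2.imwrite(f"pics/{n}0.png",im[:,:,::-1])
E
```

```text
{'time_s': 0.0, 'joints': array([-1.41739753e+00,  3.13453930e-01,  1.49843431e+00,  1.19289365e-06,
        1.33098423e+00, -2.23387859e-01]), 'dq': array([-1.32253226e-03, -9.54532541e-05, -1.21781380e-03, -4.79906308e-04,
        8.70483100e-04,  6.97545867e-04]), 'tau': array([ 2.61893001e-04, -4.12275553e+01, -2.59733301e+01, -1.75543041e-04,
        4.24821832e-03,  5.07263735e-05]), 'eef_pos': array([ 193.11750238, -487.89607822,  212.63411967]), 'ee_rot': array([-6.39495475e-04,  9.82306227e-01,  1.87280717e-01,  2.29676252e-05]), 'force': array([-0.66669487,  0.19458952, -0.10789584]), 'wrist_torque': array([ 0.00748011, -0.03237837, -0.00555192]), 'grip_width': 1.001158435383218}
side {'fov_y': 45.27647884064546, 'cx': 316.13729529192216, 'cy': 242.01735244299215, 'camera_from_world': array([[-9.66013217e-01, -2.57670997e-01, -2.05942242e-02,
         5.00409567e+02],
       [-1.48504510e-01,  6.18422723e-01, -7.71686300e-01,
         8.52766698e+01],
       [ 2.11577115e-01, -7.42400830e-01, -6.35669830e-01,
         1.37614550e+03],
       [ 0.00000000e+00,  0.00000000e+00,  0.00000000e+00,
         1.00000000e+00]])}
top {'fov_y': 44.31931835014164, 'cx': 323.65441631421123, 'cy': 238.79064753554465, 'camera_from_world': array([[-5.03331284e-03, -9.99980409e-01,  3.72133585e-03,
         1.06997565e+01],
       [-9.97534857e-01,  4.76046361e-03, -7.00110556e-02,
         5.06762300e+02],
       [ 6.99919687e-02, -4.06454977e-03, -9.97539274e-01,
         1.64488625e+03],
       [ 0.00000000e+00,  0.00000000e+00,  0.00000000e+00,
         1.00000000e+00]])}
```

View pics/top0.png

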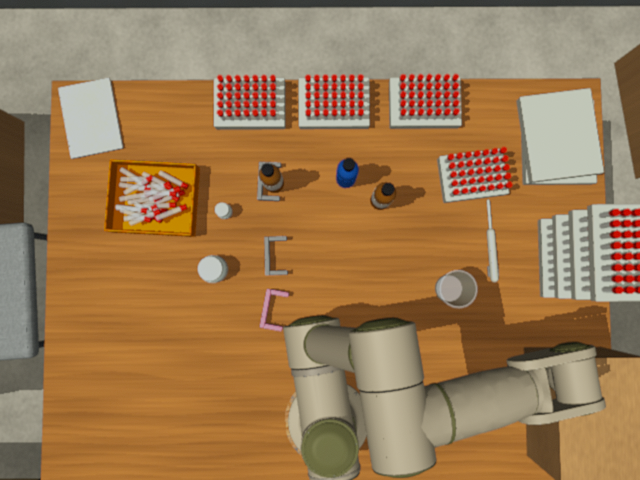

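View pics/side0.png

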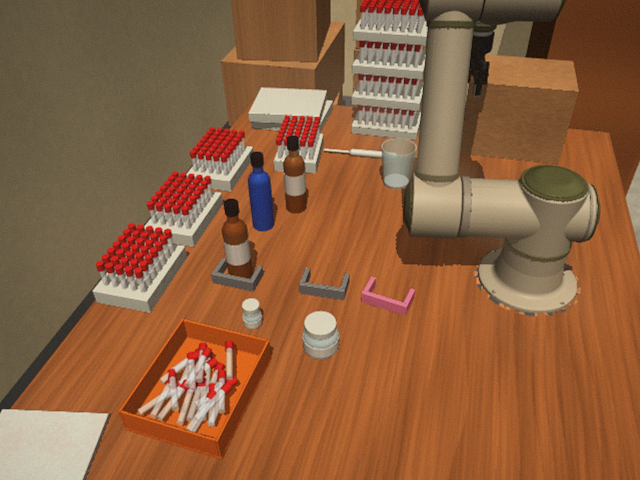

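Top view: amber bottle at (383,195) stands out in the open, so it is the one meant. The amber bottle at (270,178) is in the taken stall and the blue one at (347,172) is a decoy. The grey empty U at (278,256) is the free stall, and the pink U at (275,310) is a decoy. I'll confirm this in a crop.

```bash
python3 - <<'E'
import cv2
a=cv2.imread("pics/top0.png")[150:340,240:430]; cv2.imwrite("pics/topc.png",cv2.resize(a,None,fx=3.15,fy=3.15,interpolation=cv2.INTER_CUBIC))
a=cv2.imread("pics/top0.png")[225:290,245:310]; b=cv2.imread("pics/top0.png")[165:230,355:420]
import numpy as np
cv2.imwrite("pics/topd.png",cv2.resize(np.hstack([a,b]),None,fx=6,fy=6,interpolation=cv2.INTER_CUBIC))
a=cv2.imread("pics/side0.png")[130:310,200:400]; cv2.imwrite("pics/sidec.png",cv2.resize(a,None,fx=3,fy=3,interpolation=cv2.INTER_CUBIC))
E
```

```text
(no output)
```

View pics/topd.png

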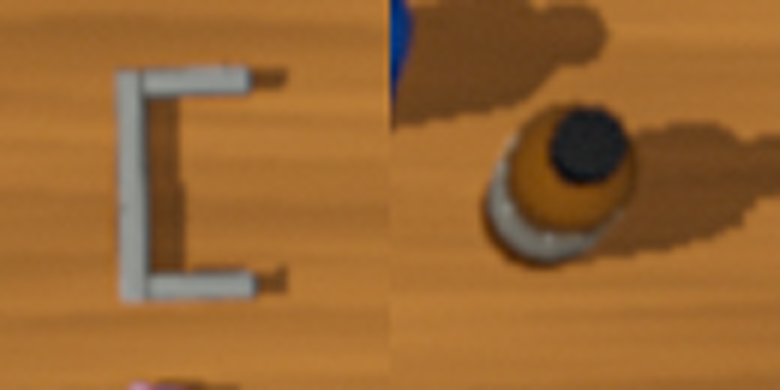

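View pics/sidec.png

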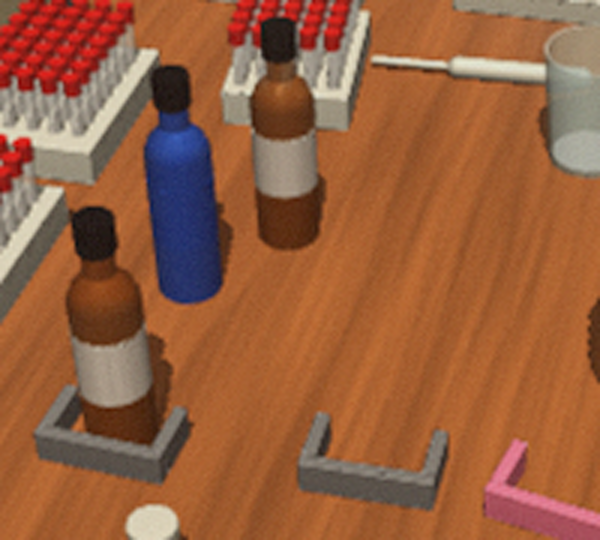

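```bash
cat > h.py <<'E'
import numpy as np,cv2
from rig import ctrl
def cam(n):
    i=ctrl.camera_info(n);T=np.array(i["camera_from_world"]);f=240/np.tan(np.radians(i["fov_y"]/2));return T,f,i["cx"],i["cy"]
def back(n,u,v,z):
    T,f,cx,cy=cam(n);R=T[:3,:3];c=-R.T@T[:3,3];d=R.T@np.array([(u-cx)/f,(v-cy)/f,1.]);return (c+d*(z-c[2])/d[2]).round(1)
def proj(n,p):
    T,f,cx,cy=cam(n);q=T[:3,:3]@np.asarray(p,float)+T[:3,3];return (f*q[:2]/q[2]+[cx,cy]).round(1)
E
python3 - <<'E'
from h import *
t=lambda x,y,ox,oy:(ox+(x+.5)/6-.5,oy+(y+.5)/6-.5)
for p in[(116,70),(120,300),(250,67),(250,92),(255,272),(255,297),(145,97),(149,272)]:
    print(p,back("top",*t(*p,245,225),30))
b=back("top",*t(589-390,145,355,165),220);print("cap top",b)
s=lambda x,y:(200+(x+.5)/3-.5,130+(y+.5)/3-.5)
print("side cap top",back("side",*s(279,29),220))
print("side base near edge",back("side",*s(288,248),0))
print("blue cap side",back("side",*s(171,78),220),"parked",back("side",*s(95,222),220))
for p in[(322,413),(446,432),(437,487),(303,465)]: print(back("side",*s(*p),30))
print(back("side",*s(300,487),0),back("side",*s(433,507),0))
print("top blue",back("top",347.5,165,220),"parked",back("top",268.5,171,220), "beaker",back("top",457,284,120),"pip",back("top",491,250,20))
E
```

```text
(116, 70) [513.9 175.5  30. ]
(120, 300) [406.7 173.4  30. ]
(250, 67) [515. 113.  30.]
(250, 92) [503.3 113.   30. ]
(255, 272) [419.4 110.7  30. ]
(255, 297) [407.8 110.7  30. ]
(145, 97) [501.2 162.   30. ]
(149, 272) [419.6 160.   30. ]
cap top [ 616.9 -151.4  220. ]
side cap top [ 612.8 -140.4  220. ]
side base near edge [ 610.1 -124.7    0. ]
blue cap side [676.  -43.6 220. ] parked [662.4 160.2 220. ]
[508.1 119.4  30. ]
[407.4 117.9  30. ]
[400.8 179.6  30. ]
[506.2 180.5  30. ]
[511.4 175.1   0. ] [405.3 171.8   0. ]
top blue [677.2 -51.5 220. ] parked [662.9 145.9 220. ] beaker [ 378.5 -342.2  120. ] pip [ 472.7 -463.    20. ]
```

```bash
python3 - <<'E'
from h import *
print(ctrl.tip_extent,[a for a in dir(ctrl) if a[0]!='_'])
i=ctrl.camera_info("wrist");print(i)
T=i["camera_from_world"];c=-T[:3,:3].T@T[:3,3];print("cam pos",c)
cv2.imwrite("pics/w0.png",ctrl.capture("wrist")[:,:,::-1])
a=cv2.imread("pics/side0.png")[0:140,420:560]; cv2.imwrite("pics/hand.png",cv2.resize(a,None,fx=4,fy=4,interpolation=cv2.INTER_CUBIC))
E
```

```text
11.0 ['PlanningError', 'camera_info', 'capture', 'finish_job', 'sense', 'tip_extent']
{'fov_y': 65.70646984690485, 'cx': 321.339706768501, 'cy': 238.30186815333983, 'camera_from_world': array([[ 3.67737958e-01, -9.29929177e-01, -7.21456508e-04,
        -5.25925134e+02],
       [-8.80336471e-01, -3.48376420e-01,  3.21934103e-01,
        -4.18850919e+01],
       [-2.99627254e-01, -1.17752265e-01, -9.46761804e-01,
         3.78999095e+02],
       [ 0.00000000e+00,  0.00000000e+00,  0.00000000e+00,
         1.00000000e+00]])}
cam pos [ 270.08811921 -459.03690366  371.92667438]
```

View pics/w0.png

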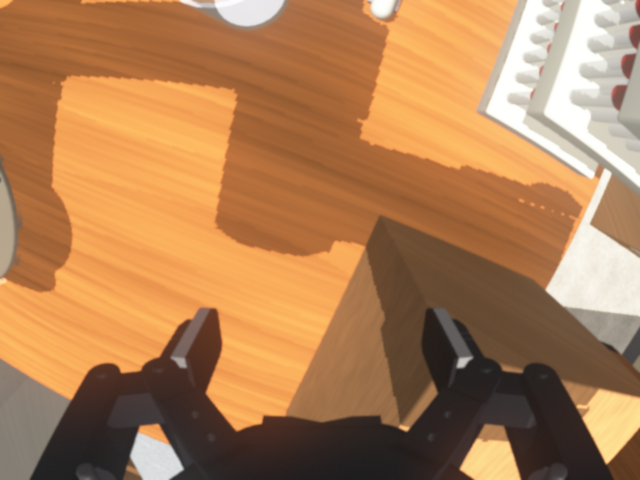

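View pics/hand.png

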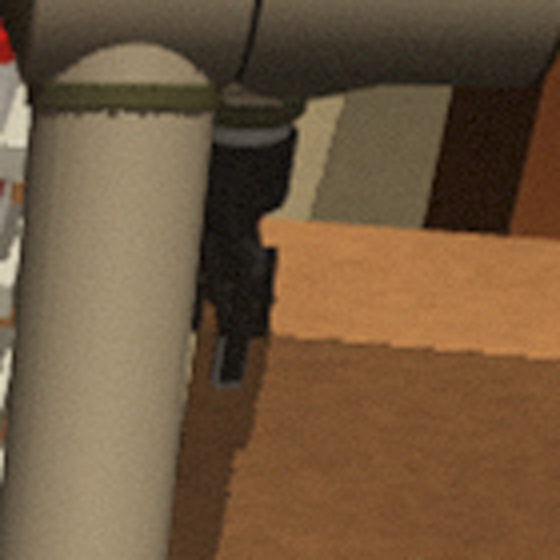

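```bash
python3 - <<'E'
from h import *
a=cv2.imread("pics/w0.png")[290:480,0:340]; cv2.imwrite("pics/w0c.png",cv2.resize(a,None,fx=2.35,fy=2.35,interpolation=cv2.INTER_CUBIC))
E
```

```text
(no output)
```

View pics/w0c.png

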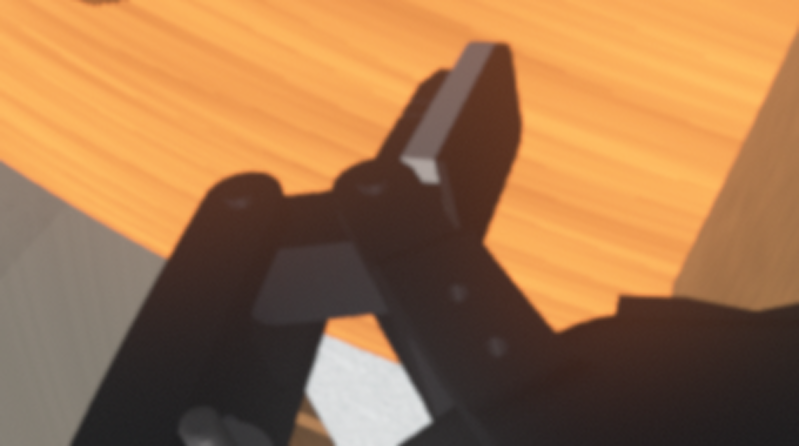

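```bash
python3 - <<'E'
from h import *
from scipy.spatial.transform import Rotation as Ro
s=ctrl.sense();q=s["ee_rot"];R=Ro.from_quat([q[1],q[2],q[3],q[0]]).as_matrix();p=s["eef_pos"]
i=ctrl.camera_info("wrist");T=i["camera_from_world"];f=240/np.tan(np.radians(i["fov_y"]/2));c=-T[:3,:3].T@T[:3,3]
ct=R.T@(c-p);print("cam in tool",ct.round(1))
names={"tip pad inner":(510,44),"tip pad back":(470,44),"tip finger back":(440,72),"pad top":(402,158),"inner knuckle joint":(372,188),"outer joint":(238,202),"outer joint edge L":(208,195),"outer joint tip":(250,174),"outer link low edge":(75,440),"pivot?":(200,420)}
for n,(x,y) in names.items():
    u=(x+.5)/2.35-.5;v=290+(y+.5)/2.35-.5
    d=np.array([u-i["cx"],v-i["cy"]]);r=np.hypot(*d);th=r/f
    ray=np.array([*(np.sin(th)*d/r),np.cos(th)]);w=R.T@T[:3,:3].T@ray
    for xt in(8,11,14):
        k=(xt-ct[0])/w[0];print(n,xt,(ct+k*w).round(1))
E
```

```text
cam in tool [  82.2    1.3 -159.2]
tip pad inner 8 [  8.  -41.5 -30.1]
tip pad inner 11 [ 11.  -39.7 -35.3]
tip pad inner 14 [ 14.  -38.  -40.5]
tip pad back 8 [  8.  -48.7 -30.6]
tip pad back 11 [ 11.  -46.7 -35.8]
tip pad back 14 [ 14.  -44.7 -41. ]
tip finger back 8 [  8.  -51.1 -40.5]
tip finger back 11 [ 11.  -49.  -45.3]
tip finger back 14 [ 14.  -46.9 -50.1]
pad top 8 [  8.  -49.2 -64.6]
pad top 11 [ 11.  -47.2 -68.4]
pad top 14 [ 14.  -45.1 -72.3]
inner knuckle joint 8 [  8.  -51.1 -72. ]
inner knuckle joint 11 [ 11.  -49.  -75.6]
inner knuckle joint 14 [ 14.  -46.9 -79.1]
outer joint 8 [  8.  -69.9 -78.9]
outer joint 11 [ 11.  -67.1 -82.1]
outer joint 14 [ 14.  -64.2 -85.4]
outer joint edge L 8 [  8.  -75.5 -78.5]
outer joint edge L 11 [ 11.  -72.4 -81.8]
outer joint edge L 14 [ 14.  -69.3 -85. ]
outer joint tip 8 [  8.  -71.3 -72.4]
outer joint tip 11 [ 11.  -68.4 -75.9]
outer joint tip 14 [ 14.  -65.5 -79.4]
outer link low edge 8 [   8.   -70.  -123.2]
outer link low edge 11 [  11.   -67.1 -124.7]
outer link low edge 14 [  14.   -64.2 -126.1]
pivot? 8 [   8.   -56.4 -115.3]
pivot? 11 [  11.   -54.1 -117.1]
pivot? 14 [  14.   -51.7 -118.8]
```

```bash
python3 - <<'E'
from h import *
from scipy.spatial.transform import Rotation as Ro
s=ctrl.sense();q=s["ee_rot"];R=Ro.from_quat([q[1],q[2],q[3],q[0]]).as_matrix();p=s["eef_pos"]
for y in(-50,50):
  for z in(11,-2,-33,-68):
    w=p+R@np.array([0,y,z]);print(y,z,w.round(),proj("side",w))
i=ctrl.camera_info("wrist");T=i["camera_from_world"];f=240/np.tan(np.radians(i["fov_y"]/2))
for n,w in{"beakerbase":[378,-342,0],"beakertop":[378.5,-342,120],"pip":[472.7,-463,20]}.items():
    c=T[:3,:3]@np.array(w)+T[:3,3];th=np.arctan2(np.hypot(*c[:2]),c[2]);print(n,c[:2]/np.hypot(*c[:2])*th*f+[i["cx"],i["cy"]])
E
```

```text
-50 11 [ 175. -441.  202.] [473.6 110.2]
-50 -2 [ 175. -441.  215.] [474.3 105.9]
-50 -33 [ 175. -441.  246.] [476.   95.5]
-50 -68 [ 175. -442.  281.] [478.1  83.5]
50 11 [ 212. -534.  202.] [462.5  94.8]
50 -2 [ 212. -534.  215.] [463.1  90.6]
50 -33 [ 212. -534.  246.] [464.6  80.5]
50 -68 [ 212. -535.  281.] [466.4  68.8]
beakerbase [252.29141044 -17.5427836 ]
beakertop [223.68777365 -69.97756314]
pip [402.07935118 -60.81091953]
```

Emit:
apply_moves(
  commands=[
    [8.5,3,-0.3,0,0],
    [8.5,4,-0.38,0,0],
    [8.5,4,-0.38,0,0],
    [8.5,4,-0.38,0,0],
    [8.5,4,-0.38,0,0],
    [8.5,4,-0.38,0,0],
    [8.5,4,-0.38,0,0],
    [8.5,4,-0.38,0,0],
    [8.5,4,-0.38,0,0],
    [8.5,3,-0.3,0,0],
    [8.5,2,-0.2,0,0],
    [8.5,0,0,0,0],
  ],
)

```text
time_s: 1.15
eef_pos: [553.6, -302.7, 212.3]
ee_rot: [-0.001, 0.982, 0.189, 0.0]
force: [-1.1, 0.8, -0.7]
grip_width: 0.994
```

Emit:
apply_moves(
  commands=[
    [8.5,3,-0.25,0,0],
    [8.5,4,-0.35,0,0],
    [8.5,4,-0.35,0,0],
    [8.5,3,-0.25,0,0],
    [8.5,1.9,-0.1,0,0],
    [8.5,0,0,0,-0.1],
    [8.5,0,0,0,-0.1],
    [8.5,0,0,0,-0.1],
    [8.5,0,0,0,-0.1],
    [8.5,0,0,0,0],
    [8.5,0,0,0,0],
  ],
)

```text
time_s: 2.07
eef_pos: [693.7, -235.2, 213.0]
ee_rot: [-0.0, 0.926, 0.377, -0.0]
force: [0.1, 0.3, 0.1]
grip_width: 0.994
```

```bash
python3 - <<'E'
from h import *
s=ctrl.sense();print(s["eef_pos"],s["ee_rot"],s["joints"])
for n in["side","top","wrist"]:
    im=ctrl.capture(n);cv2.imwrite(f"pics/{n}1.png",im[:,:,::-1])
a=cv2.imread("pics/side1.png")[0:300,180:480]; cv2.imwrite("pics/side1c.png",cv2.resize(a,None,fx=2,fy=2,interpolation=cv2.INTER_CUBIC))
E
```

```text
[ 693.69287478 -235.16422875  212.97212034] [-1.80472881e-04  9.26159358e-01  3.77132303e-01 -1.94879049e-04] [-4.86272364e-01  8.30633937e-01  6.69719828e-01 -6.68900814e-05
  1.64176590e+00  3.11123199e-01]
```

View pics/side1c.png

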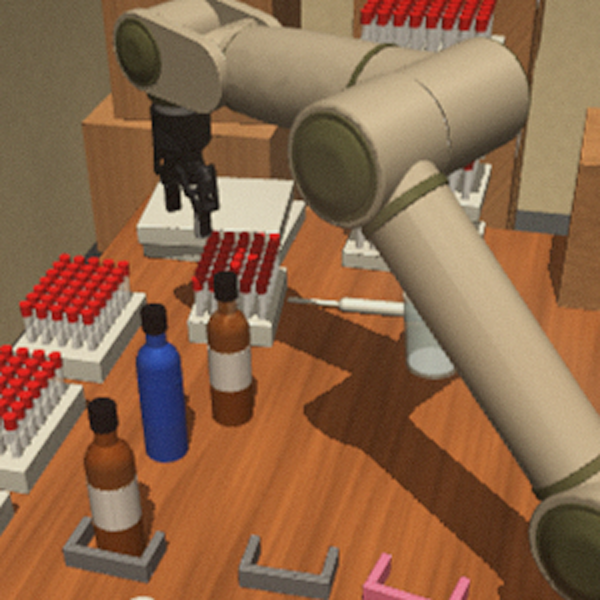

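View pics/wrist1.png

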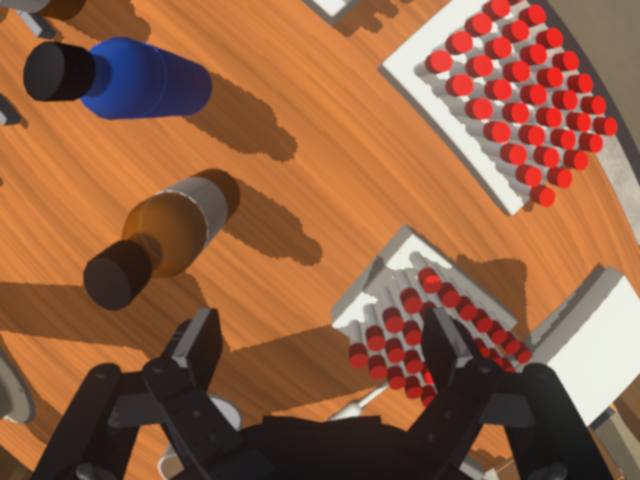

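View pics/top1.png

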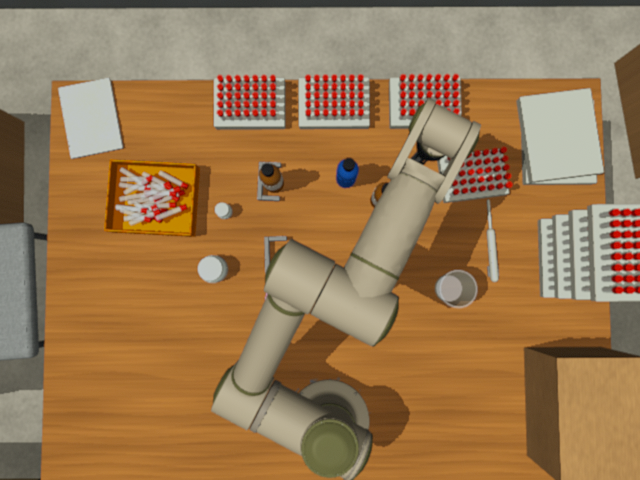

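```bash
python3 - <<'E'
from h import *
from scipy.spatial.transform import Rotation as Ro
s=ctrl.sense();q=s["ee_rot"];R=Ro.from_quat([q[1],q[2],q[3],q[0]]).as_matrix();p=s["eef_pos"];print(R.round(3))
for y in(-46,46):
  for z in(11,-2,-20,-33):
    w=p+R@np.array([0,y,z]);print(y,z,w.round(),(proj("side",w)-[180,0])*2)
for c in[(441,158),(505,150),(512,193),(446,200)]: print("rack z30",back("top",*c,30))
a=cv2.imread("pics/top0.png")[140:210,430:520]; cv2.imwrite("pics/rack.png",cv2.resize(a,None,fx=6,fy=6,interpolation=cv2.INTER_CUBIC))
a=cv2.imread("pics/side1.png")[50:150,230:330]; cv2.imwrite("pics/hand1.png",cv2.resize(a,None,fx=6,fy=6,interpolation=cv2.INTER_CUBIC))
E
```

```text
[[ 0.715  0.699 -0.   ]
 [ 0.699 -0.715  0.   ]
 [-0.    -0.    -1.   ]]
-46 11 [ 662. -202.  202.] [204.2 264. ]
-46 -2 [ 662. -202.  215.] [203.6 255.2]
-46 -20 [ 662. -202.  233.] [202.8 243. ]
-46 -33 [ 662. -202.  246.] [202.2 234. ]
46 11 [ 726. -268.  202.] [174.4 236.4]
46 -2 [ 726. -268.  215.] [173.6 228. ]
46 -20 [ 726. -268.  233.] [172.6 216. ]
46 -33 [ 726. -268.  246.] [172.  207.2]
rack z30 [ 733.6 -325.    30. ]
rack z30 [ 755.7 -506.9   30. ]
rack z30 [ 632.8 -523.4   30. ]
rack z30 [ 613.8 -336.8   30. ]
```

View pics/rack.png

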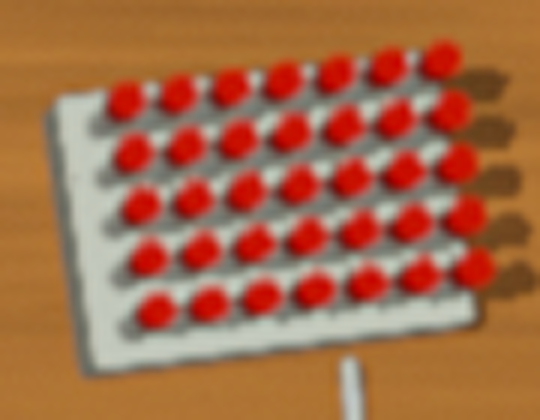

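View pics/hand1.png

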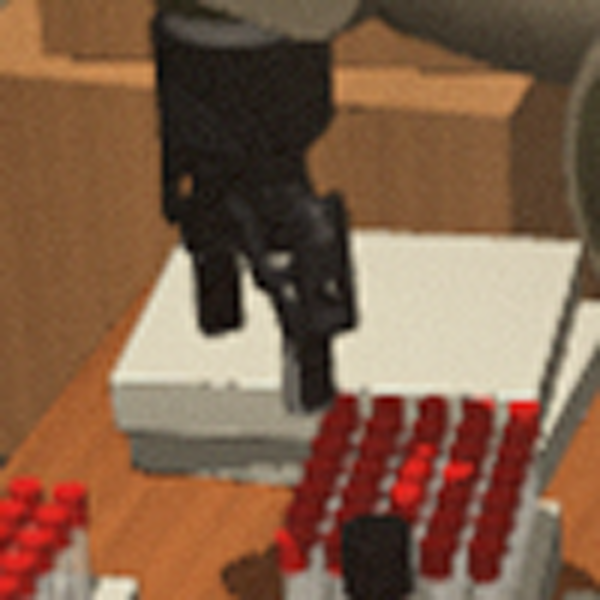

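Emit:
apply_moves(
  commands=[
    [0,0,0,0,0],
    [0,0,0,0,0],
    [0,0,0,0,0],
    [0,0,0,0,0],
    [0,0,0,0,0],
    [0,0,0,0,0],
    [0,0,0,0,0],
    [0,0,0,0,0],
    [0,0,0,0,0],
    [0,0,0,0,0],
  ],
)

```text
time_s: 3.05
eef_pos: [694.1, -234.7, 213.2]
ee_rot: [0.0, 0.926, 0.379, 0.0]
force: [0.5, 0.0, 0.0]
grip_width: -0.001
```

```bash
python3 - <<'E'
from h import *
for n in["side","wrist"]:
    im=ctrl.capture(n);cv2.imwrite(f"pics/{n}2.png",im[:,:,::-1])
a=cv2.imread("pics/side2.png")[50:150,230:330]; cv2.imwrite("pics/hand2.png",cv2.resize(a,None,fx=6,fy=6,interpolation=cv2.INTER_CUBIC))
E
```

```text
(no output)
```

View pics/hand2.png

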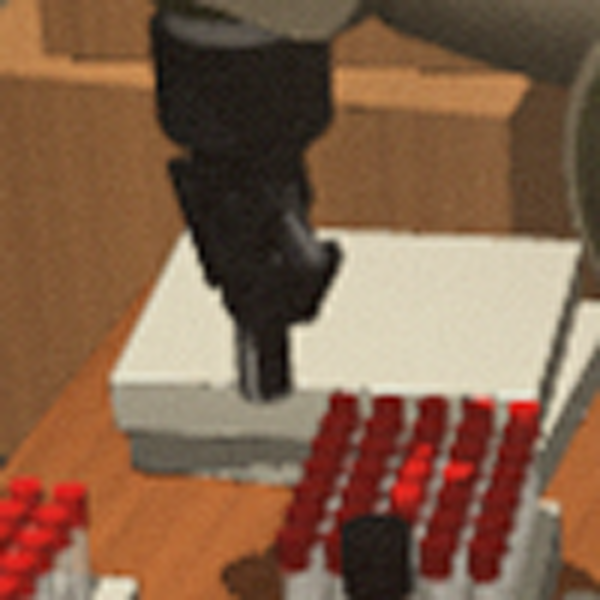

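View pics/wrist2.png

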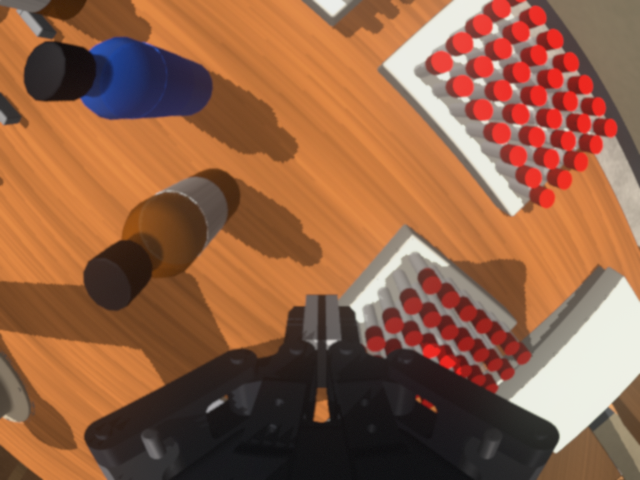

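Emit:
apply_moves(
  commands=[
    [8.5,0,0.5,0,0],
    [8.5,0,0,2,0],
    [8.5,0,0,2,0],
    [8.5,0,0,2,0],
    [8.5,0,0,2,0],
    [8.5,0,0,2,0],
    [8.5,0,0,2,0],
    [8.5,0,0,2,0],
    [8.5,0,0,2,0],
    [8.5,0,0,1.5,0],
    [8.5,0,0,0.5,0],
    [8.5,0,0,0,0],
  ],
)

```text
time_s: 4.15
eef_pos: [697.0, -238.0, 31.8]
ee_rot: [-0.001, 0.926, 0.379, -0.001]
force: [0.3, -0.3, -0.1]
grip_width: 0.993
```

```bash
python3 - <<'E'
from h import *
print(ctrl.sense()["eef_pos"])
for n in["side","wrist"]:
    im=ctrl.capture(n);cv2.imwrite(f"pics/{n}3.png",im[:,:,::-1])
a=cv2.imread("pics/side3.png")[80:240,220:350]; cv2.imwrite("pics/hand3.png",cv2.resize(a,None,fx=4,fy=4,interpolation=cv2.INTER_CUBIC))
E
```

```text
[ 696.96101164 -237.99851395   31.81400682]
```

View pics/hand3.png

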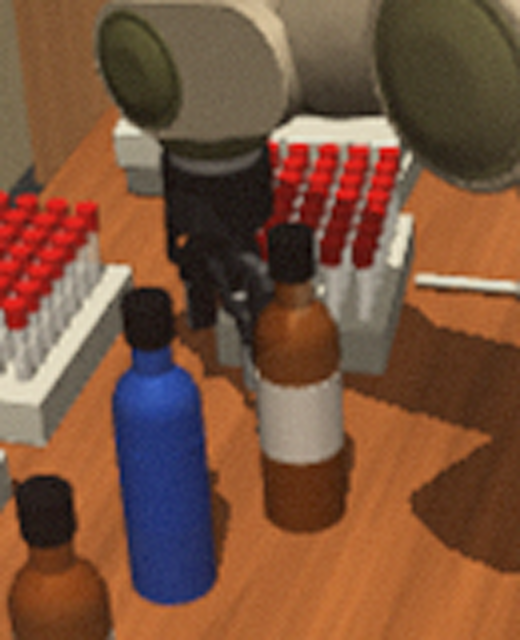

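View pics/wrist3.png

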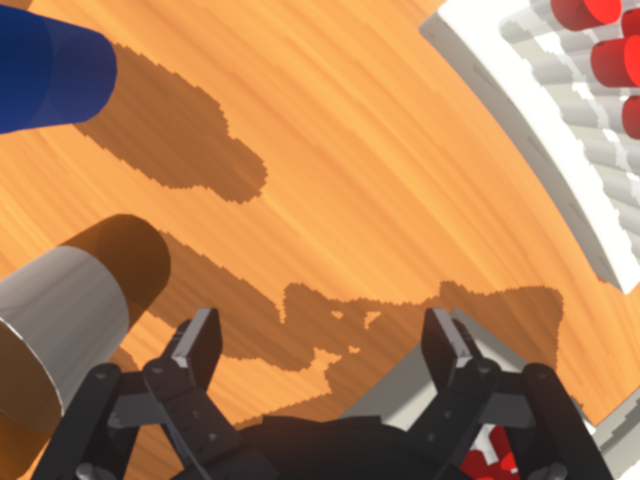

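```bash
python3 - <<'E'
from h import *
t=lambda x,y:(430+(x+.5)/6-.5,140+(y+.5)/6-.5)
for z in(20,40,60):
    for c in[(52,97),(82,372),(475,322)]:
        w=back("top",*t(*c),z);print(z,w,proj("side",w))
a=cv2.imread("pics/side0.png")[100:190,260:350]; cv2.imwrite("pics/rs.png",cv2.resize(a,None,fx=6,fy=6,interpolation=cv2.INTER_CUBIC))
E
```

```text
20 [ 742.2 -319.3   20. ] [272.  164.1]
20 [ 610.7 -331.    20. ] [314.6 167.4]
20 [ 633.6 -517.4   20. ] [322.6 136.7]
40 [ 737.9 -315.3   40. ] [272.5 159.3]
40 [ 608.  -326.9   40. ] [315.  162.5]
40 [ 630.7 -511.    40. ] [322.9 132.3]
60 [ 733.7 -311.2   60. ] [272.9 154.4]
60 [ 605.4 -322.7   60. ] [315.3 157.5]
60 [ 627.8 -504.6   60. ] [323.2 127.8]
```

View pics/rs.png

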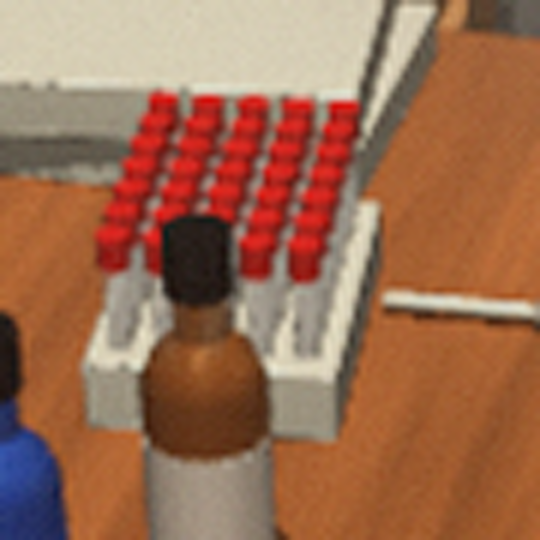

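Emit:
apply_moves(
  commands=[
    [8.5,0,0,1,0],
    [8.5,0,0,1,0],
    [8.5,0,0,0.5,0],
    [8.5,0,0,0.3,0],
    [8.5,0,0,0,0],
  ],
)

```text
time_s: 4.67
eef_pos: [697.1, -238.0, 4.0]
ee_rot: [-0.001, 0.926, 0.379, -0.001]
force: [0.9, 0.5, 0.1]
grip_width: 0.996
```

```bash
python3 - <<'E'
from h import *
print(ctrl.sense()["eef_pos"])
for n in["side","wrist"]:
    im=ctrl.capture(n);cv2.imwrite(f"pics/{n}4.png",im[:,:,::-1])
a=cv2.imread("pics/side4.png")[100:220,230:330]; cv2.imwrite("pics/hand4.png",cv2.resize(a,None,fx=5,fy=5,interpolation=cv2.INTER_CUBIC))
E
```

```text
[ 697.10990575 -238.04311197    4.0307261 ]
```

View pics/hand4.png

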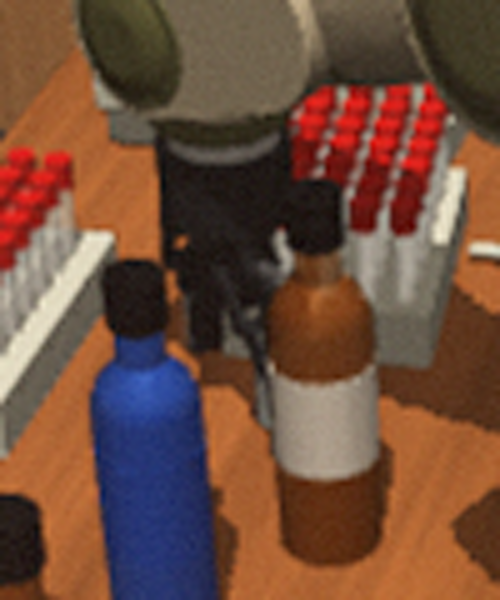

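View pics/wrist4.png

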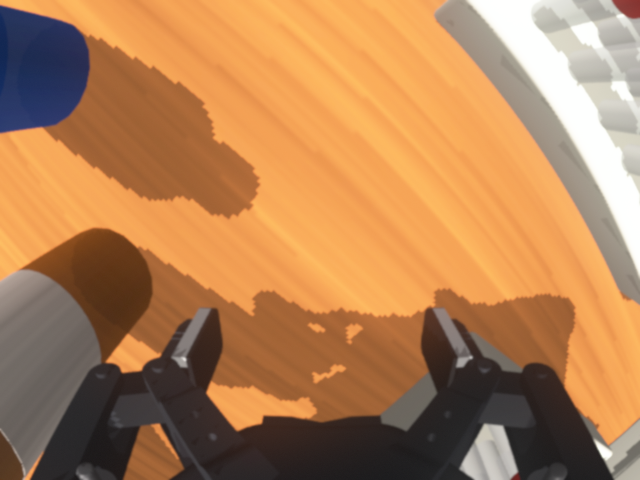

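Emit:
apply_moves(
  commands=[
    [8.5,0,0,0.4,0],
    [8.5,0,0,0.3,0],
    [8.5,0,0,0.3,0],
    [8.5,0,0,0,0],
  ],
)

```text
time_s: 5.1
eef_pos: [697.2, -238.1, -5.7]
ee_rot: [-0.001, 0.926, 0.379, -0.0]
force: [0.3, -0.3, 0.2]
grip_width: 0.996
```

Emit:
apply_moves(
  commands=[
    [8.5,0,0,0.4,0],
    [8.5,0,0,0.4,0],
    [8.5,0,0,0.4,0],
    [8.5,0,0,0.2,0],
    [8.5,0,0,0,0],
  ],
)

```text
time_s: 5.52
eef_pos: [697.2, -238.1, -19.7]
ee_rot: [-0.0, 0.926, 0.379, -0.0]
force: [-0.1, -0.1, -0.9]
grip_width: 0.996
```

```bash
python3 - <<'E'
from h import *
from scipy.spatial.transform import Rotation as Ro
s=ctrl.sense();q=s["ee_rot"];R=Ro.from_quat([q[1],q[2],q[3],q[0]]).as_matrix();p=s["eef_pos"];print(p,s["force"])
for n in["side","wrist"]:
    im=ctrl.capture(n);cv2.imwrite(f"pics/{n}5.png",im[:,:,::-1])
for x,y,z in[(0,-50,-33),(0,-50,-20),(0,50,-33),(0,50,-20),(0,-75,-80)]:print(x,y,z,(p+R@[x,y,z]).round(),((proj("side",p+R@[x,y,z])-[230,100])*5).round())
a=cv2.imread("pics/side5.png")[100:220,230:330]; cv2.imwrite("pics/hand5.png",cv2.resize(a,None,fx=5,fy=5,interpolation=cv2.INTER_CUBIC))
E
```

```text
[ 697.18523435 -238.08900128  -19.6750231 ] [-0.12792572 -0.0627387  -0.90159484]
0 -50 -33 [ 662. -202.   13.] [279. 452.]
0 -50 -20 [ 662. -202.    0.] [281. 471.]
0 50 -33 [ 732. -274.   13.] [203. 372.]
0 50 -20 [ 732. -274.    0.] [204. 390.]
0 -75 -80 [ 645. -185.   60.] [295. 404.]
```

View pics/hand5.png

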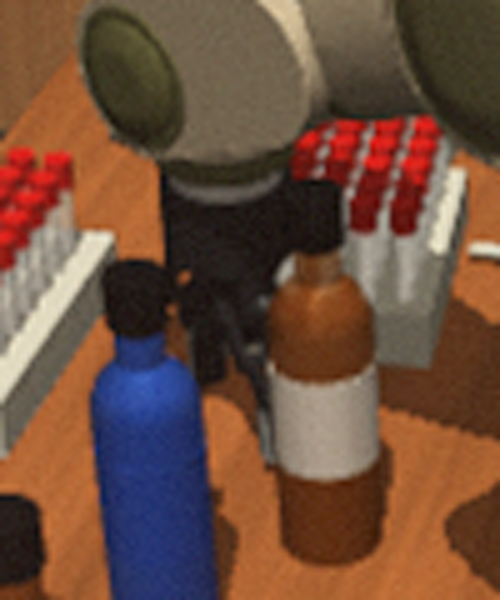

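View pics/wrist5.png

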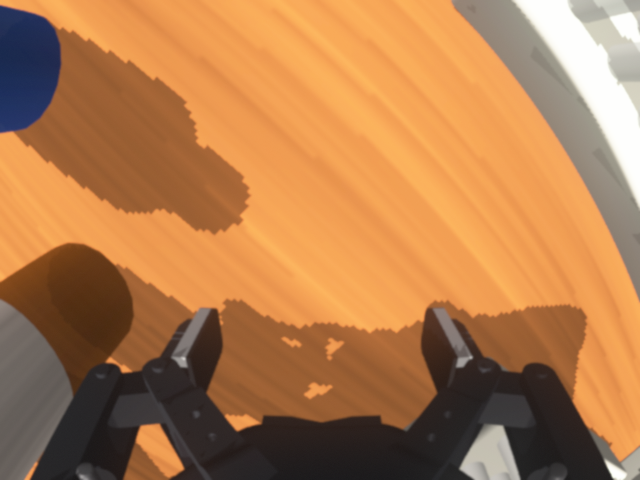

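Emit:
apply_moves(
  commands=[
    [8.5,0,0,0.1,0],
    [8.5,0,0,0.1,0],
    [8.5,0,0,0.1,0],
    [8.5,0,0,0,0],
  ],
)

```text
time_s: 5.95
eef_pos: [697.4, -238.2, -22.0]
ee_rot: [-0.0, 0.926, 0.379, -0.0]
force: [-0.0, -0.3, 0.3]
grip_width: 0.997
```

Emit:
apply_moves(
  commands=[
    [8.5,0,0,0.1,0],
    [8.5,0,0,0.1,0],
    [8.5,0,0,0,0],
    [8.5,0,0,0,0],
  ],
)

```text
time_s: 6.28
eef_pos: [697.5, -238.3, -23.9]
ee_rot: [-0.0, 0.926, 0.379, -0.0]
force: [-0.4, -0.1, 0.6]
grip_width: 0.996
```

Emit:
apply_moves(
  commands=[
    [8.5,0,0,0.1,0],
    [8.5,0,0,0.1,0],
    [8.5,0,0,0,0],
    [8.5,0,0,0,0],
  ],
)

```text
time_s: 6.62
eef_pos: [697.5, -238.2, -25.9]
ee_rot: [-0.0, 0.926, 0.379, -0.0]
force: [-0.4, -0.5, -0.2]
grip_width: 0.994
```

```bash
python3 - <<'E'
from h import *
im=ctrl.capture("side")[:,:,::-1];cv2.imwrite("pics/side6.png",im);cv2.imwrite("pics/hand6.png",cv2.resize(im[140:220,250:330],None,fx=7,fy=7,interpolation=cv2.INTER_CUBIC))
E
```

```text
(no output)
```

View pics/hand6.png

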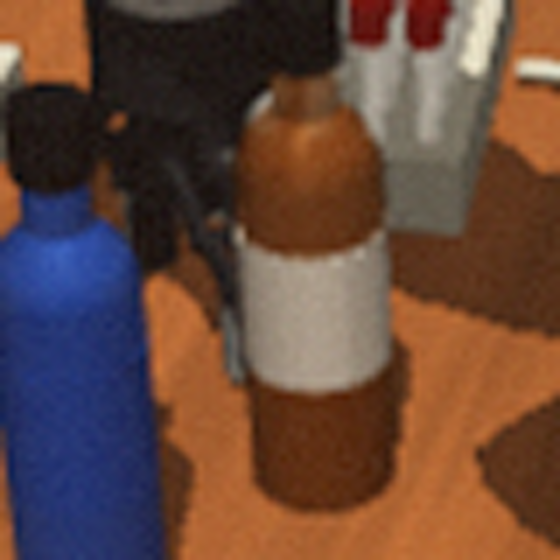

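Emit:
apply_moves(
  commands=[
    [8.5,0,0,0.1,0],
    [8.5,0,0,0.1,0],
    [8.5,0,0,0,0],
  ],
)

```text
time_s: 6.92
eef_pos: [697.4, -238.2, -28.1]
ee_rot: [-0.0, 0.926, 0.379, -0.0]
force: [-0.2, 0.2, 0.8]
grip_width: 0.997
```

Emit:
apply_moves(
  commands=[
    [8.5,0,0,0.1,0],
    [8.5,0,0,0,0],
  ],
)

```text
time_s: 7.08
eef_pos: [697.5, -238.2, -29.0]
ee_rot: [-0.0, 0.926, 0.379, -0.0]
force: [-0.2, -0.9, 0.5]
grip_width: 0.997
```

Emit:
apply_moves(
  commands=[
    [8.5,0,0,0.1,0],
    [8.5,0,0,0,0],
  ],
)

```text
time_s: 7.25
eef_pos: [697.5, -238.2, -30.0]
ee_rot: [-0.0, 0.926, 0.379, -0.0]
force: [-0.1, 0.5, -1.1]
grip_width: 0.996
```

Emit:
apply_moves(
  commands=[
    [8.5,0,-0.5,0,0],
    [8.5,0,-0.5,0,0],
    [8.5,0,-0.2,0,0],
    [8.5,0,-0.2,0,0],
    [8.5,0,0,0,0],
  ],
)

```text
time_s: 7.67
eef_pos: [687.6, -228.0, -29.6]
ee_rot: [0.0, 0.925, 0.379, 0.0]
force: [-0.1, 0.1, -0.1]
grip_width: 0.998
```

```bash
cat > look.py <<'E'
import sys
from h import *
k=sys.argv[1]
s=ctrl.sense();print(s["eef_pos"].round(1),s["force"].round(1))
a=ctrl.capture("side")[:,:,::-1];w=ctrl.capture("wrist")[:,:,::-1];t=ctrl.capture("top")[:,:,::-1]
for n,i in zip("swt",(a,w,t)):cv2.imwrite(f"pics/{n}_{k}.png",i)
x,y=[int(v) for v in sys.argv[2:4]]
c=cv2.resize(a[y:y+120,x:x+100],(400,480),interpolation=cv2.INTER_CUBIC)
cv2.imwrite(f"pics/c_{k}.png",np.hstack([c,cv2.resize(w,(400,300))[:,:,:] if False else cv2.copyMakeBorder(cv2.resize(w,(400,300)),0,180,0,0,0)]))
E
python3 look.py 7 230 100
```

```text
[ 687.6 -228.   -29.6] [-0.1  0.1 -0.1]
```

View pics/c_7.png

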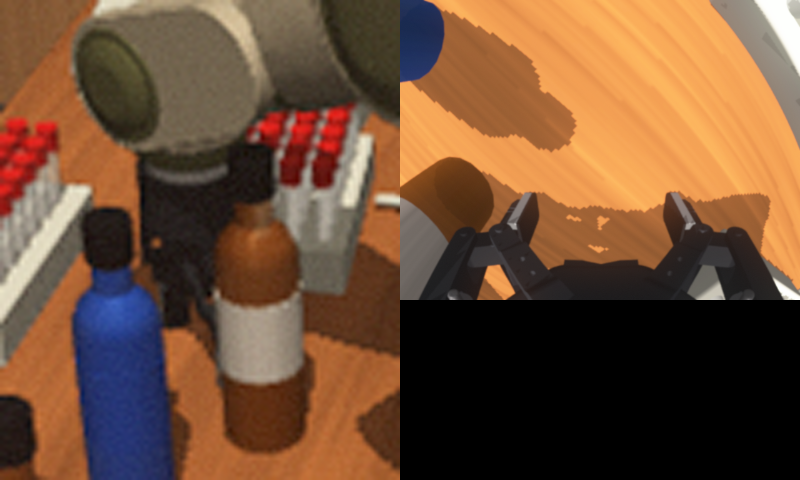

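Emit:
apply_moves(
  commands=[
    [8.5,0,-0.2,0,0],
    [8.5,0,-0.2,0,0],
    [8.5,0,0,0,0],
  ],
)

```text
time_s: 8.07
eef_pos: [685.0, -225.5, -29.5]
ee_rot: [0.0, 0.926, 0.379, 0.0]
force: [2.2, -1.2, 0.9]
grip_width: 0.994
```

Emit:
apply_moves(
  commands=[
    [8.5,0,-0.2,0,0],
    [8.5,0,-0.2,0,0],
  ],
)

```text
time_s: 8.23
eef_pos: [682.3, -222.8, -29.5]
ee_rot: [0.0, 0.926, 0.379, 0.0]
force: [2.5, -2.5, 1.4]
grip_width: 0.994
```

```bash
python3 look.py 8 230 100
```

```text
[ 682.3 -222.8  -29.5] [ 2.5 -2.5  1.4]
```

View pics/c_8.png

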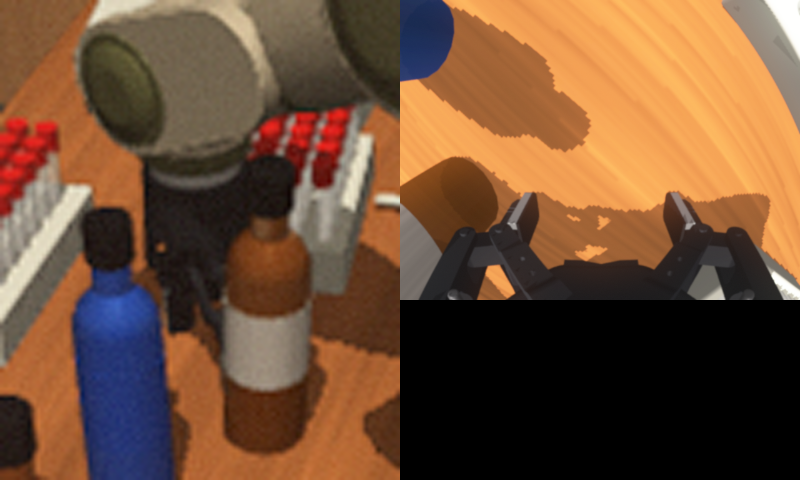

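View pics/w_8.png

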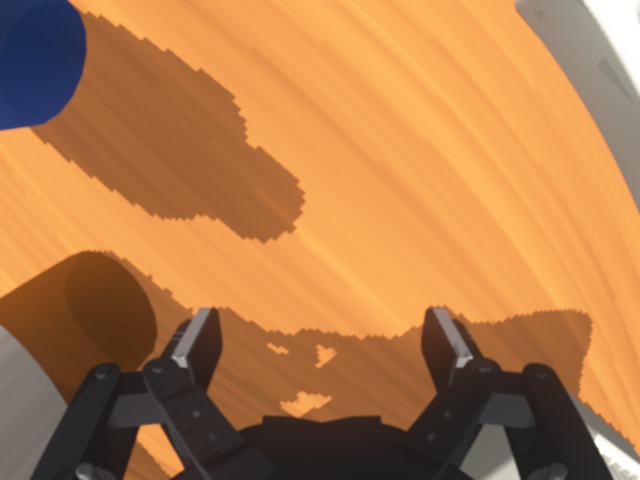

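Emit:
apply_moves(
  commands=[
    [8.5,0,0.1,0,0],
    [8.5,0,0.2,0,0],
    [8.5,0,0.3,0,0],
    [8.5,0,0.4,0,0],
    [8.5,0,0.5,0,0],
    [8.5,0,0,0,0],
  ],
)

```text
time_s: 8.88
eef_pos: [693.1, -234.0, -29.9]
ee_rot: [0.0, 0.926, 0.379, 0.0]
force: [-0.7, 0.8, -0.0]
grip_width: 1.0
```

```bash
python3 look.py 9 230 100
```

```text
[ 693.1 -234.   -29.9] [-0.7  0.8 -0. ]
```

View pics/c_9.png

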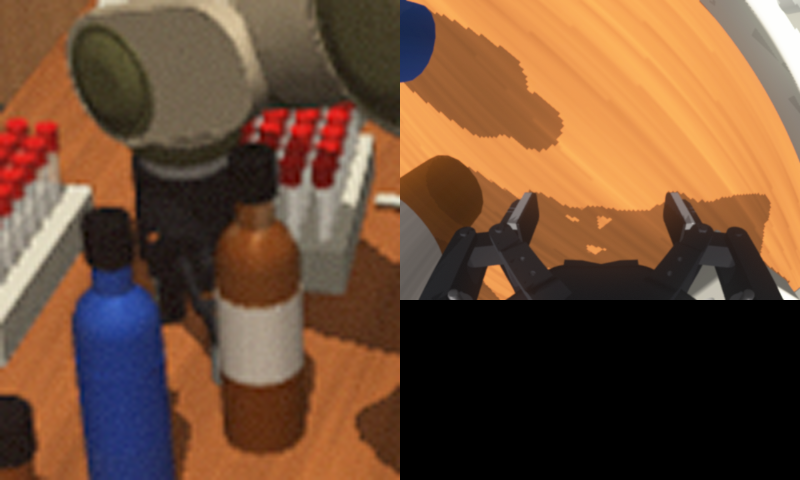

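```bash
python3 - <<'E'
import cv2
a=cv2.imread("pics/wrist2.png")[280:480,70:330]; cv2.imwrite("pics/w2c.png",cv2.resize(a,None,fx=3,fy=3,interpolation=cv2.INTER_CUBIC))
a=cv2.imread("pics/wrist3.png")[290:480,20:260]; cv2.imwrite("pics/w3c.png",cv2.convertScaleAbs(cv2.resize(a,None,fx=3,fy=3,interpolation=cv2.INTER_CUBIC),alpha=1.5,beta=20))
E
```

```text
(no output)
```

View pics/w2c.png

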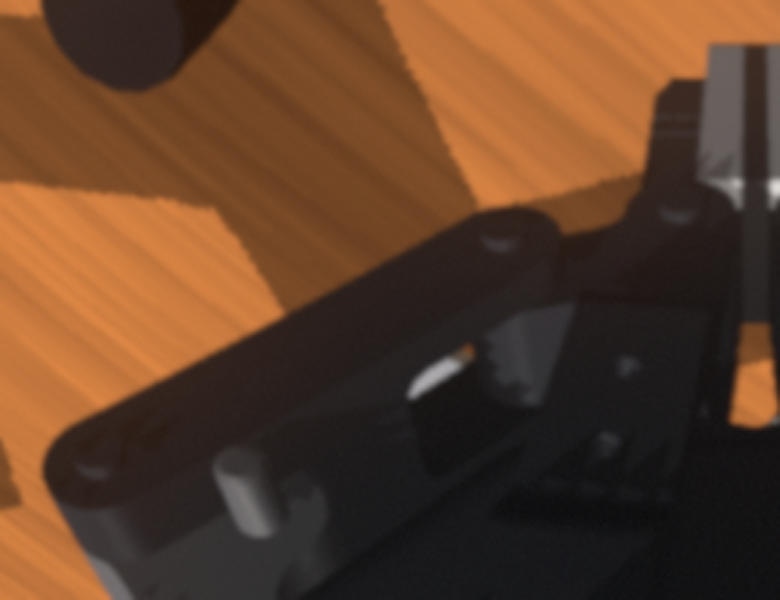

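View pics/w3c.png

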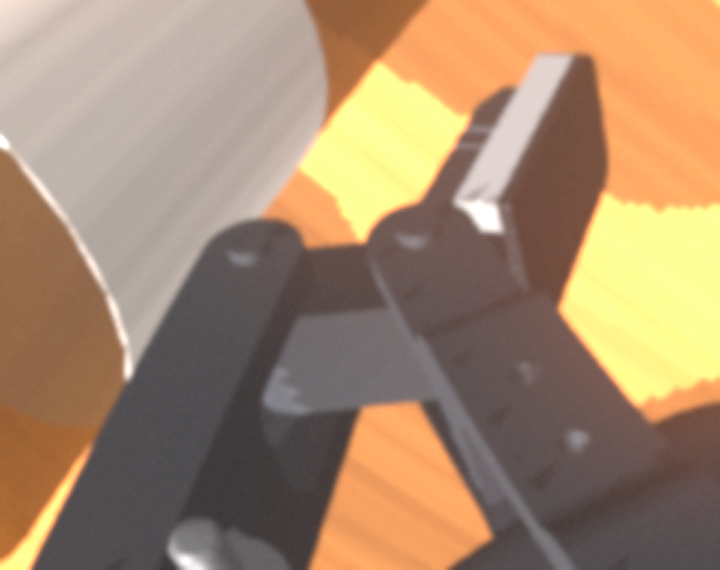

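```bash
python3 - <<'E'
from h import *
from scipy.spatial.transform import Rotation as Ro
from scipy.optimize import least_squares
i=ctrl.camera_info("wrist");T=np.array(i["camera_from_world"]);f=240/np.tan(np.radians(i["fov_y"]/2))
s=ctrl.sense();q=s["ee_rot"];R=Ro.from_quat([q[1],q[2],q[3],q[0]]).as_matrix();p=s["eef_pos"]
def pr(t):
    c=T[:3,:3]@(p+R@t)+T[:3,3];th=np.arctan2(np.hypot(*c[:2]),c[2]);return c[:2]/np.hypot(*c[:2])*th*f+[i["cx"],i["cy"]]
O=lambda x,y:np.array([20+x/3,290+y/3]);C=lambda x,y:np.array([70+x/3,280+y/3])
F={"tip in":(O(583,57),C(745,45)),"tip out":(O(540,55),C(712,45)),"inner pin":(O(410,240),C(678,214)),"outer pin":(O(241,257),C(500,242))}
for dz in(None,13,16):
  def res(v):
    d=v[12] if dz is None else dz
    r=[]
    for k,(a,b) in enumerate(F.values()):
        t=v[3*k:3*k+3];r+=list(pr(t)-a)+list(pr(t+[0,42.5,d])-b)
    return r
  v=least_squares(res,[8,-45,-35,8,-50,-35,8,-50,-70,8,-70,-80,13]).x
  print(dz,v.round(1),np.abs(res(v)).max())
# body edge
for u,v in[(262,417),(382,417),(320,416)]:
    d=np.array([u-i["cx"],v-i["cy"]]);r=np.hypot(*d);ray=np.array([*(np.sin(r/f)*d/r),np.cos(r/f)]);w=R.T@T[:3,:3].T@ray;ct=R.T@((-T[:3,:3].T@T[:3,3])-p)
    for x in(32,38):print((ct+(x-ct[0])/w[0]*w).round(1))
E
```

```text
None [  7.4 -42.9 -30.3   9.8 -47.5 -34.6  10.7 -49.7 -76.   10.5 -67.9 -81.9
  13.9] 0.3757852631400169
13 [  7.6 -42.8 -30.4  10.1 -47.4 -34.8  11.1 -49.6 -76.1  11.  -67.6 -82.1
  13. ] 1.1642155489003585
16 [  6.7 -43.  -30.    9.  -47.6 -34.2   9.7 -50.  -75.7   9.  -68.7 -81.2
  13. ] 2.0614920593539523
[  32.    -9.7 -112. ]
[  38.    -8.4 -117.7]
[  32.    11.7 -112.1]
[  38.    10.4 -117.7]
[  32.     0.7 -111.4]
[  38.     0.7 -117.2]
```

```bash
python3 - <<'E'
from h import *
s=ctrl.sense();p=s["eef_pos"];print(p,s["joints"])
a=cv2.imread("pics/s_9.png")[60:220,200:400];b=cv2.imread("pics/t_9.png")[80:240,360:520]
cv2.imwrite("pics/j.png",np.hstack([cv2.resize(a,None,fx=2.5*0.9*0+2,fy=2,interpolation=cv2.INTER_CUBIC),cv2.resize(b,None,fx=2,fy=2,interpolation=cv2.INTER_CUBIC)]))
cv2.imwrite("pics/j2.png",cv2.resize(a,None,fx=3.8,fy=3.7,interpolation=cv2.INTER_CUBIC))
er=p[:2]/np.hypot(*p[:2]);et=np.array([-er[1],er[0]])
for z in(150,200,250,300,350):
  for t in(0,60,80):
    w=np.array([*(p[:2]+et*t),z]);print(z,t,proj("side",w),proj("top",w))
for c in[(262,288),(290,294),(287,329),(263,327)]:print("pink",back("top",*c,30))
print(back("top",262,163,30),back("top",258,198,30),back("top",283,199,30))
E
```

```text
[ 692.52290272 -233.24663218  -29.9947669 ] [-4.84715304e-01  1.00834508e+00  9.65954009e-01  2.83504976e-05
  1.16773097e+00  3.09333002e-01]
150 0 [276.  142.2] [415.6 164.1]
150 60 [262.8 151.7] [393.8 157. ]
150 80 [258.3 154.9] [386.6 154.6]
200 0 [274.8 126. ] [418.7 160.3]
200 60 [261.3 135.3] [396.2 152.9]
200 80 [256.7 138.5] [388.7 150.5]
250 0 [273.6 109.2] [422.1 156.1]
250 60 [259.8 118.2] [398.8 148.5]
250 80 [255.  121.3] [391.1 146. ]
300 0 [272.3  91.6] [425.7 151.7]
300 60 [258.2 100.4] [401.6 143.8]
300 80 [253.3 103.4] [393.5 141.2]
350 0 [271.   73.3] [429.6 146.9]
350 60 [256.5  81.8] [404.5 138.8]
350 80 [251.5  84.7] [396.2 136.1]
pink [369.5 180.5  30. ]
pink [352.4 102.7  30. ]
pink [255.9 111.1  30. ]
pink [261.8 177.5  30. ]
[721.4 181.4  30. ] [621.9 192.4  30. ] [618.7 122.1  30. ]
```

View pics/j2.png

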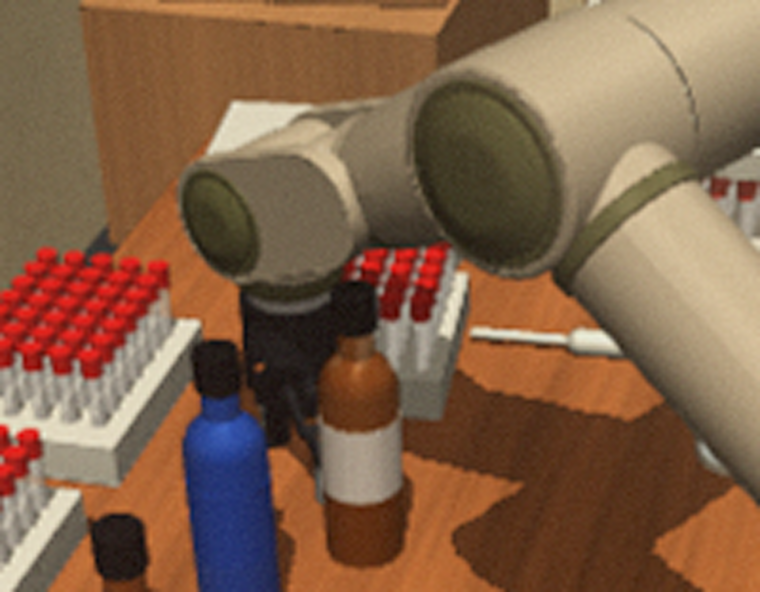

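View pics/t_9.png

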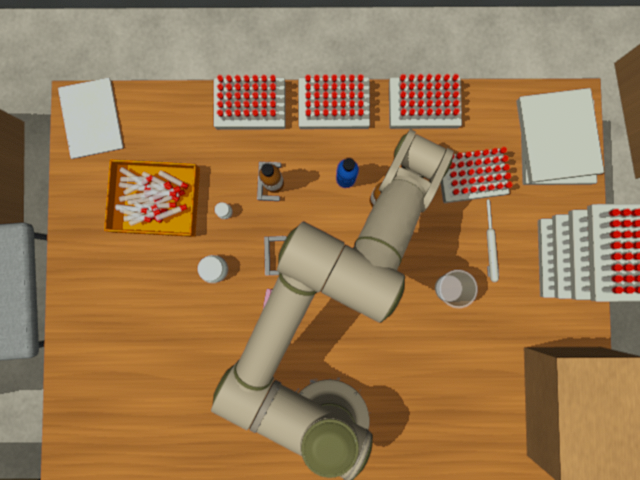

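```bash
python3 - <<'E'
import cv2
a=cv2.imread("pics/w_9.png")[390:480,170:470]; cv2.imwrite("pics/bc.png",cv2.convertScaleAbs(cv2.resize(a,None,fx=2.6,fy=2.6,interpolation=cv2.INTER_CUBIC),alpha=2.5,beta=30))
E
```

```text
(no output)
```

View pics/bc.png

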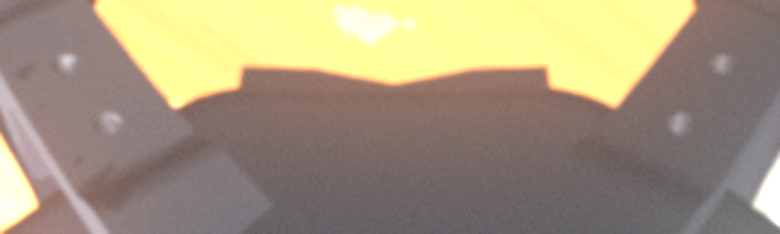

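```bash
python3 - <<'E'
from h import *
from scipy.spatial.transform import Rotation as Ro
i=ctrl.camera_info("wrist");T=np.array(i["camera_from_world"]);f=240/np.tan(np.radians(i["fov_y"]/2))
s=ctrl.sense();q=s["ee_rot"];R=Ro.from_quat([q[1],q[2],q[3],q[0]]).as_matrix();p=s["eef_pos"];ct=R.T@((-T[:3,:3].T@T[:3,3])-p)
for z in(-105,-115,-120,-125):
  for x,y in[(320,70),(392,86),(240,90),(210,96),(180,108),(560,90),(612,106),(5,225)]:
    u,v=170+x/2.6,390+y/2.6
    d=np.array([u-i["cx"],v-i["cy"]]);r=np.hypot(*d);ray=np.array([*(np.sin(r/f)*d/r),np.cos(r/f)]);w=R.T@T[:3,:3].T@ray
    t=ct+(z-ct[2])/w[2]*w;print(z,(x,y),t.round(1),np.hypot(*t[:2]).round(1))
E
```

```text
-105 (320, 70) [  24.9   -4.9 -105. ] 25.4
-105 (392, 86) [  23.1    0.8 -105. ] 23.1
-105 (240, 90) [  22.1  -11.5 -105. ] 24.9
-105 (210, 96) [  21.2  -14.  -105. ] 25.4
-105 (180, 108) [  19.4  -16.8 -105. ] 25.6
-105 (560, 90) [  22.    14.3 -105. ] 26.3
-105 (612, 106) [  19.5   19.  -105. ] 27.3
-105 (5, 225) [  -3.1  -38.6 -105. ] 38.7
-115 (320, 70) [  35.4   -3.8 -115. ] 35.6
-115 (392, 86) [  33.9    0.8 -115. ] 34.0
-115 (240, 90) [  33.2   -9.2 -115. ] 34.4
-115 (210, 96) [  32.4  -11.3 -115. ] 34.3
-115 (180, 108) [  30.9  -13.5 -115. ] 33.7
-115 (560, 90) [  33.1   11.9 -115. ] 35.1
-115 (612, 106) [  31.    15.7 -115. ] 34.8
-115 (5, 225) [  12.6  -31.3 -115. ] 33.7
-120 (320, 70) [  40.7   -3.3 -120. ] 40.8
-120 (392, 86) [  39.4    0.8 -120. ] 39.4
-120 (240, 90) [  38.7   -8.  -120. ] 39.5
-120 (210, 96) [  38.    -9.9 -120. ] 39.2
-120 (180, 108) [  36.6  -11.9 -120. ] 38.5
-120 (560, 90) [  38.6   10.6 -120. ] 40.0
-120 (612, 106) [  36.8   14.  -120. ] 39.4
-120 (5, 225) [  20.4  -27.6 -120. ] 34.4
-125 (320, 70) [  45.9   -2.7 -125. ] 46.0
-125 (392, 86) [  44.8    0.8 -125. ] 44.8
-125 (240, 90) [  44.2   -6.9 -125. ] 44.7
-125 (210, 96) [  43.6   -8.5 -125. ] 44.4
-125 (180, 108) [  42.4  -10.3 -125. ] 43.6
-125 (560, 90) [  44.1    9.4 -125. ] 45.1
-125 (612, 106) [  42.5   12.3 -125. ] 44.3
-125 (5, 225) [  28.2  -24.  -125. ] 37.1
```

Emit:
apply_moves(
  commands=[
    [8.5,0,0,-2,0],
    [8.5,0,0,-4,0],
    [8.5,0,0,-4,0],
    [8.5,0,0,-4,0],
    [8.5,0,0,-1,-0.12],
    [8.5,0,0,0,-0.12],
    [8.5,0,0,0,-0.12],
    [8.5,0,0,0,-0.12],
    [8.5,0,0,0,-0.12],
    [8.5,0,0,0,-0.12],
    [8.5,0,0,0,-0.12],
    [8.5,0,0,0,-0.12],
  ],
)

```text
time_s: 10.03
eef_pos: [692.5, -233.1, 120.2]
ee_rot: [-0.0, 0.644, 0.765, -0.0]
force: [-0.1, 0.6, 0.3]
grip_width: 0.996
```

Emit:
apply_moves(
  commands=[
    [8.5,0,0,0,-0.12],
    [8.5,0,0,0,-0.12],
    [8.5,0,0,0,-0.12],
    [8.5,0,0,0,-0.12],
    [8.5,0,0,0,-0.12],
    [8.5,0,0,0,-0.12],
    [8.5,0,0,0,-0.12],
    [8.5,0,0,0,-0.12],
    [8.5,0,0,0,-0.12],
    [8.5,0,0,0,-0.12],
    [8.5,0,0,0,-0.12],
    [8.5,0,0,0,0],
  ],
)

```text
time_s: 11.03
eef_pos: [692.5, -233.1, 120.2]
ee_rot: [-0.0, 0.04, 0.999, 0.0]
force: [0.3, 0.2, 0.4]
grip_width: 0.997
```

```bash
cat > st.py <<'E'
from h import *
from scipy.spatial.transform import Rotation as Ro
import sys
s=ctrl.sense();q=s["ee_rot"];R=Ro.from_quat([q[1],q[2],q[3],q[0]]).as_matrix();p=s["eef_pos"]
print("t",s["time_s"],"p",p.round(1),"F",s["force"].round(1));print("xang",np.degrees(np.arctan2(R[1,0],R[0,0])).round(2),"tilt",R[2,2].round(5),s["joints"].round(2))
if len(sys.argv)>2:
    w=np.array([float(v) for v in sys.argv[1:3]]);print("target in tool",(R[:2,:2].T@(w-p[:2])).round(1))
E
python3 st.py 675 -207; python3 st.py 617 -152
```

```text
t 11.0333 p [ 692.5 -233.1  120.2] F [0.3 0.2 0.4]
xang 175.39 tilt -1.0 [-0.48  0.86  0.85  0.    1.43 -1.97]
target in tool [19.5 24.6]
t 11.0333 p [ 692.5 -233.1  120.2] F [0.3 0.2 0.4]
xang 175.39 tilt -1.0 [-0.48  0.86  0.85  0.    1.43 -1.97]
target in tool [81.8 74.8]
```

Emit:
apply_moves(
  commands=[
    [8.5,0,0,0,-0.08],
    [8.5,0.9,1.3,0,0],
    [8.5,0.9,1.3,0,0],
    [8.5,0,0,2,0],
    [8.5,0,0,3,0],
    [8.5,0,0,3,0],
    [8.5,0,0,3,0],
    [8.5,0,0,2,0],
    [8.5,0,0,1,0],
    [8.5,0,0,0.5,0],
    [8.5,0,0,0,0],
  ],
)

```text
time_s: 11.95
eef_pos: [674.7, -207.1, -25.0]
ee_rot: [-0.0, 0.003, 1.0, 0.0]
force: [-0.2, -0.5, 0.3]
grip_width: 0.998
```

```bash
python3 st.py 617 -152; python3 look.py 10 230 100
```

```text
t 11.95 p [ 674.7 -207.1  -25. ] F [-0.2 -0.5  0.3]
xang 179.63 tilt -1.0 [-0.46  0.95  1.08  0.    1.12 -2.03]
target in tool [58.1 54.8]
[ 674.7 -207.1  -25. ] [-0.2 -0.5  0.3]
```

View pics/w_10.png

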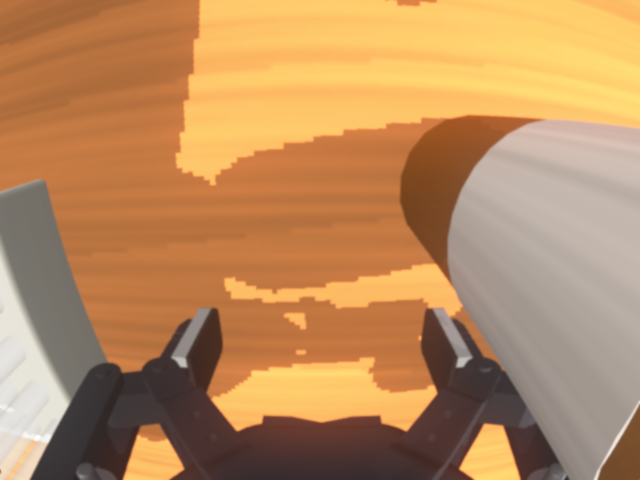

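View pics/c_10.png

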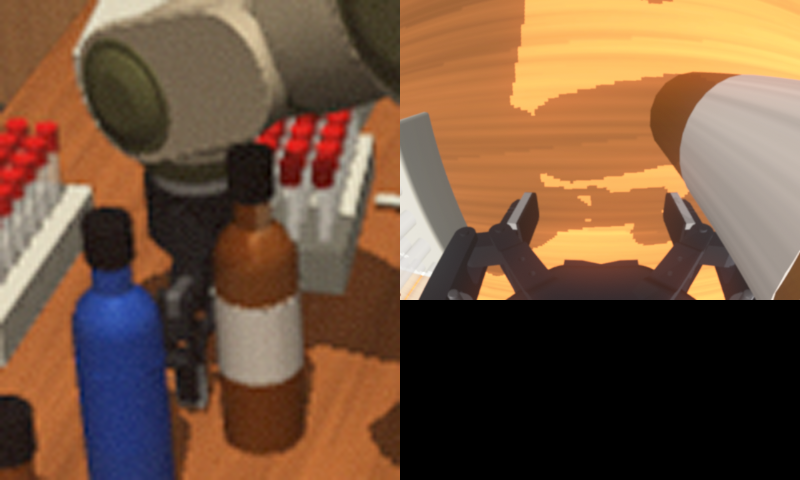

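```bash
cat > ov.py <<'E'
# overlay: python ov.py wristpng x y [x y ...] : circles r29 at z=0 and z=100
import sys
from h import *
i=ctrl.camera_info("wrist");T=np.array(i["camera_from_world"]);f=240/np.tan(np.radians(i["fov_y"]/2))
def pw(w):
    c=T[:3,:3]@w+T[:3,3];th=np.arctan2(np.hypot(*c[:2]),c[2]);return c[:2]/np.hypot(*c[:2])*th*f+[i["cx"],i["cy"]]
im=cv2.imread(sys.argv[1]);v=[float(a) for a in sys.argv[3:]]
for k in range(0,len(v),2):
  for z,col in((0,(0,255,0)),(100,(255,0,255))):
    P=np.array([pw(np.array([v[k]+29*np.cos(a),v[k+1]+29*np.sin(a),z])) for a in np.linspace(0,6.28,80)])
    cv2.polylines(im,[P.round().astype(int)],True,col if k==0 else (255,255,0),1)
cv2.imwrite(sys.argv[2],im)
E
python3 ov.py pics/w_10.png pics/o_10.png 617 -152
```

```text
(no output)
```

View pics/o_10.png

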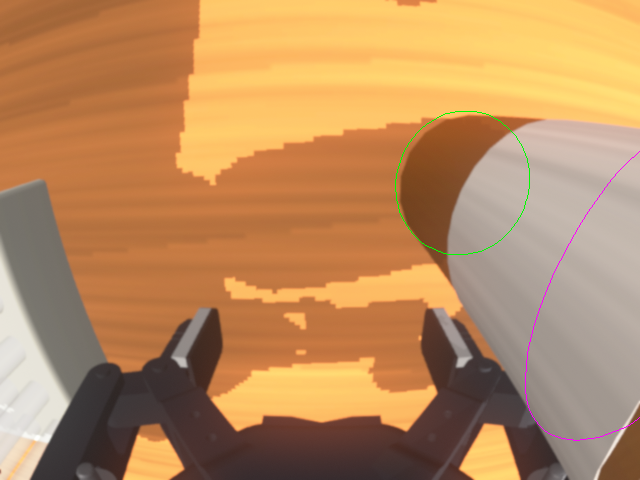

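Emit:
apply_moves(
  commands=[
    [8.5,0.4,0.15,0,0],
    [8.5,0.4,0,0,0],
    [8.5,0.4,0,0,0],
    [8.5,0.2,0,0,0],
    [8.5,0.2,0,0,0],
    [8.5,0.2,0,0,0],
    [8.5,0.2,0,0,0],
  ],
)

```text
time_s: 12.68
eef_pos: [655.3, -205.9, -24.1]
ee_rot: [0.001, 0.003, 1.0, -0.0]
force: [3.9, -0.7, 2.0]
grip_width: 0.998
```

```bash
python3 st.py 618.5 -150; python3 look.py 11 230 100; python3 ov.py pics/w_11.png pics/o_11.png 615 -150
```

```text
t 12.6833 p [ 655.3 -205.9  -24.1] F [ 3.9 -0.7  2. ]
xang 179.71 tilt -1.0 [-0.47  0.9   1.16  0.    1.07 -2.04]
target in tool [37.1 55.7]
[ 655.3 -205.9  -24.1] [ 3.9 -0.7  2. ]
```

View pics/o_11.png

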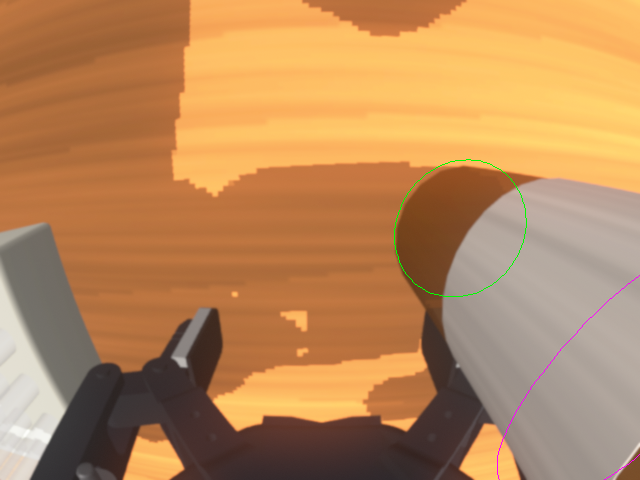

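View pics/c_11.png

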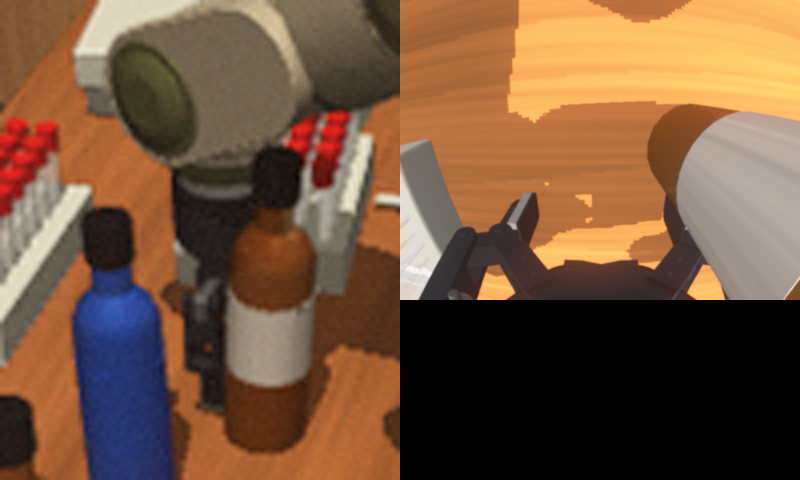

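```bash
python3 - <<'E'
import cv2
a=cv2.imread("pics/w_11.png")[290:450,380:560]; cv2.imwrite("pics/z11.png",cv2.convertScaleAbs(cv2.resize(a,None,fx=4,fy=3.7,interpolation=cv2.INTER_CUBIC),alpha=1.6,beta=20))
E
```

```text
(no output)
```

View pics/z11.png

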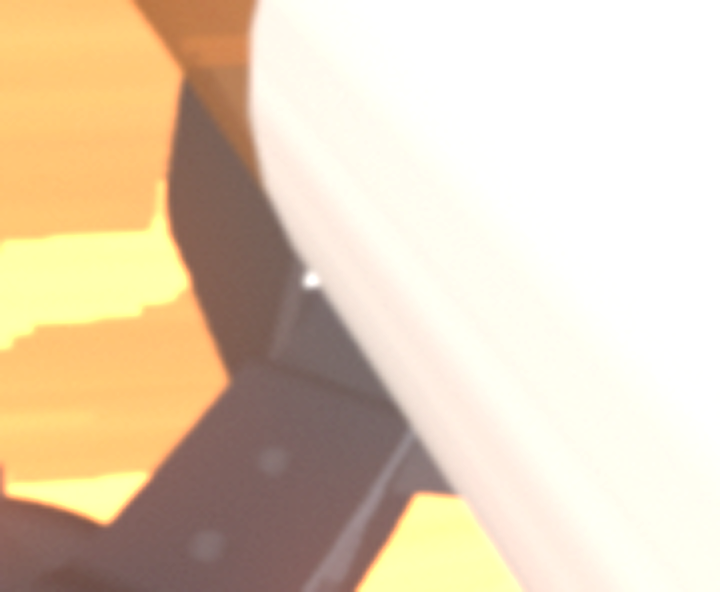

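Emit:
apply_moves(
  commands=[
    [8.5,0.2,0,0,0],
    [8.5,0,0,0,0],
  ],
)

```text
time_s: 13.0
eef_pos: [652.7, -205.6, -24.8]
ee_rot: [0.0, 0.002, 1.0, -0.0]
force: [4.1, 0.3, 0.6]
grip_width: 0.995
```

```bash
python3 look.py 12 230 100; python3 ov.py pics/w_12.png pics/o_12.png 615 -150
```

```text
[ 652.7 -205.6  -24.8] [4.1 0.3 0.6]
```

View pics/o_12.png

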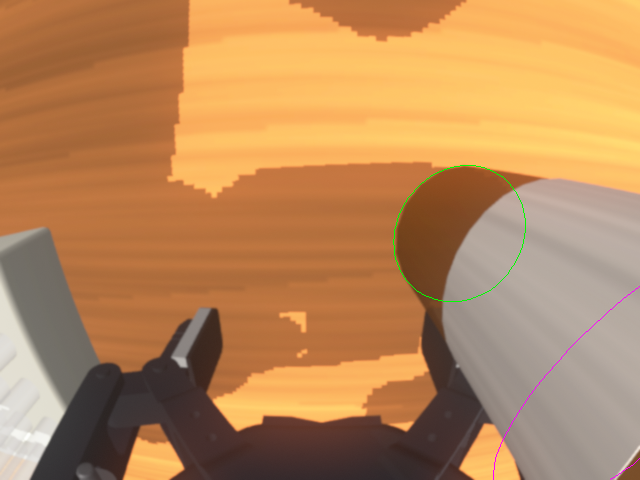

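View pics/c_12.png

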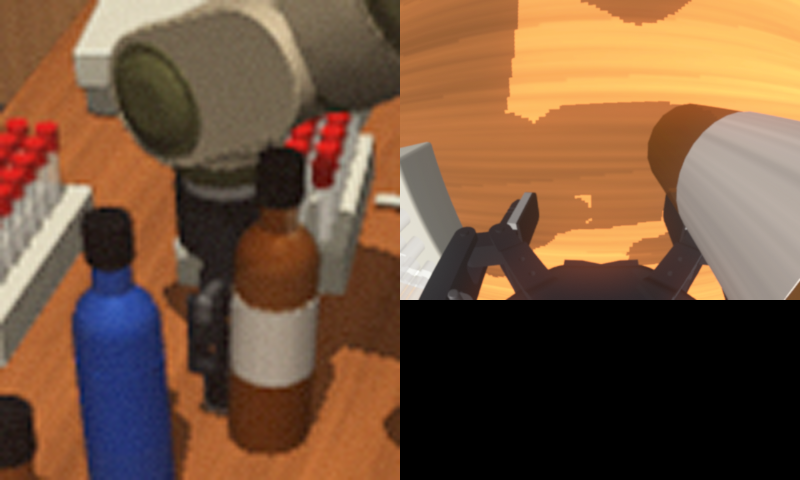

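Emit:
apply_moves(
  commands=[
    [8.5,0.2,0,0,0],
    [8.5,0.3,0,0,0],
    [8.5,0.3,0,0,0],
    [8.5,0.3,0,0,0],
    [8.5,0.3,0,0,0],
    [8.5,0.3,0,0,0],
    [8.5,0.3,0,0,0],
    [8.5,0.3,0,0,0],
    [8.5,0.3,0,0,0],
    [8.5,0.2,0,0,0],
  ],
)

```text
time_s: 13.98
eef_pos: [624.4, -205.5, -24.7]
ee_rot: [-0.0, 0.002, 1.0, -0.0]
force: [4.4, -0.7, 2.3]
grip_width: 0.999
```

```bash
python3 look.py 13 240 100; python3 ov.py pics/w_13.png pics/o_13.png 587 -150
```

```text
[ 624.4 -205.5  -24.7] [ 4.4 -0.7  2.3]
```

View pics/o_13.png

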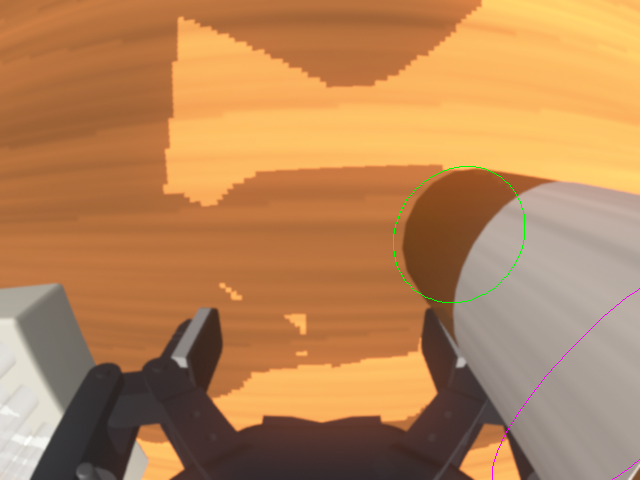

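View pics/c_13.png

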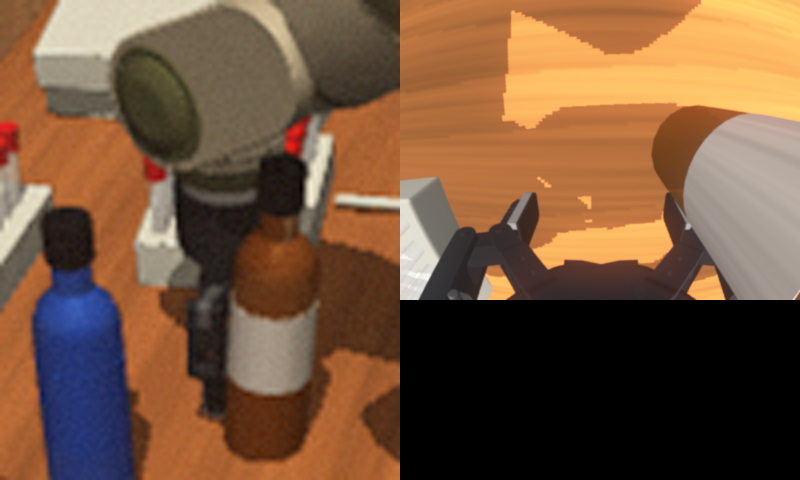

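Emit:
apply_moves(
  commands=[
    [8.5,-0.1,0,0,0],
    [8.5,-0.2,0,0,0],
    [8.5,-0.3,0,0,0],
    [8.5,-0.3,0.4,0,0],
    [8.5,0,0.4,0,0],
    [8.5,0,0,0,0],
  ],
)

```text
time_s: 14.63
eef_pos: [633.8, -196.3, -25.1]
ee_rot: [-0.0, 0.002, 1.0, 0.0]
force: [-0.3, 0.8, -1.0]
grip_width: 0.996
```

```bash
python3 look.py 14 240 100; python3 ov.py pics/w_14.png pics/o_14.png 587 -146; python3 st.py 587 -146
```

```text
[ 633.8 -196.3  -25.1] [-0.3  0.8 -1. ]
t 14.7833 p [ 633.7 -197.3  -24.9] F [ 0.2  0.1 -0.3]
xang 179.75 tilt -1.0 [-0.48  0.86  1.25 -0.    1.03 -2.04]
target in tool [46.9 51.1]
```

View pics/o_14.png

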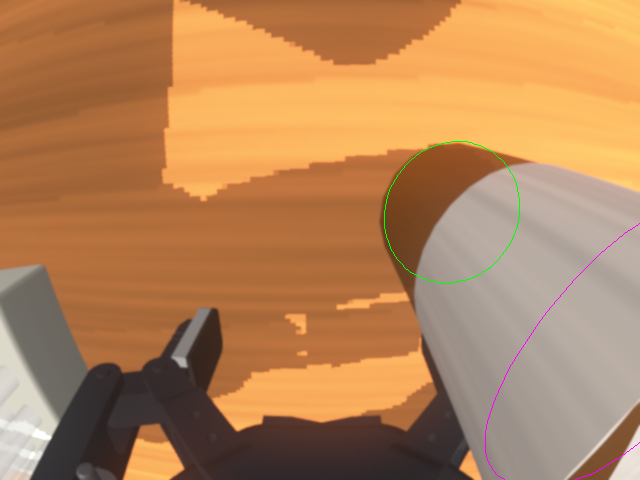

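Emit:
apply_moves(
  commands=[
    [8.5,0.3,-0.2,0,0],
    [8.5,0.2,0,0,0],
    [8.5,0.2,0,0,0],
    [8.5,0.3,0,0,0],
    [8.5,0.3,0,0,0],
    [8.5,0.3,0,0,0],
    [8.5,0.3,0,0,0],
    [8.5,0.3,0,0,0],
    [8.5,0.3,0,0,0],
    [8.5,0.3,0,0,0],
    [8.5,0.3,0,0,0],
    [8.5,0.2,0,0,0],
  ],
)

```text
time_s: 15.78
eef_pos: [600.5, -199.4, -24.7]
ee_rot: [0.0, 0.002, 1.0, -0.0]
force: [4.5, -0.9, 1.9]
grip_width: 0.994
```

```bash
python3 look.py 15 250 100; python3 st.py 563 -147; python3 ov.py pics/w_15.png pics/o_15.png 564 -147
```

```text
[ 600.5 -199.4  -24.7] [ 4.5 -0.9  1.9]
t 15.9333 p [ 600.3 -199.2  -25.1] F [ 2.7 -0.2 -0. ]
xang 179.73 tilt -1.0 [-0.51  0.81  1.37 -0.    0.97 -2.07]
target in tool [37.6 52. ]
```

View pics/o_15.png

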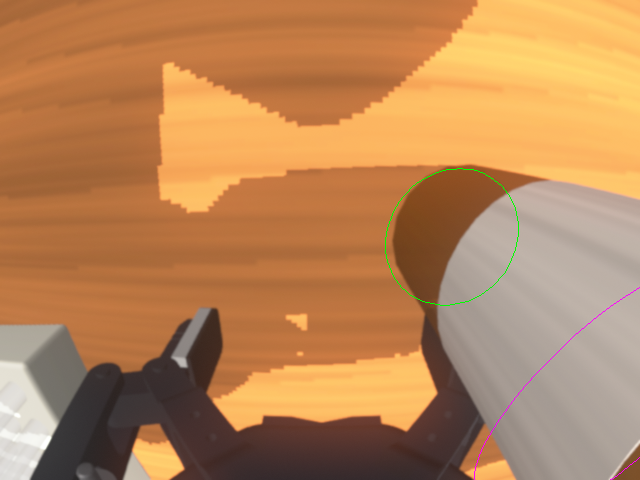

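View pics/c_15.png

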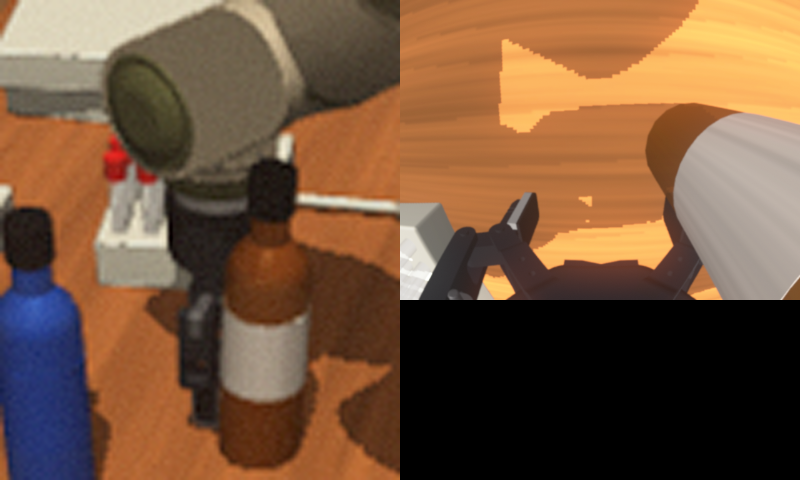

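Emit:
apply_moves(
  commands=[
    [8.5,0.2,0.05,0,0],
    [8.5,0.3,0.05,0,0],
    [8.5,0.3,0.06,0,0],
    [8.5,0.3,0.06,0,0],
    [8.5,0.3,0.06,0,0],
    [8.5,0.3,0.06,0,0],
    [8.5,0.3,0.06,0,0],
    [8.5,0.3,0.06,0,0],
    [8.5,0.3,0.06,0,0],
    [8.5,0.3,0.06,0,0],
    [8.5,0.3,0.05,0,0],
    [8.5,0.2,0.04,0,0],
  ],
)

```text
time_s: 16.93
eef_pos: [566.4, -192.4, -24.8]
ee_rot: [-0.0, 0.002, 1.0, 0.0]
force: [3.5, -0.5, 0.7]
grip_width: 0.995
```

```bash
python3 look.py 16 260 110; python3 st.py 528 -141; python3 ov.py pics/w_16.png pics/o_16.png 528 -141
```

```text
[ 566.4 -192.4  -24.8] [ 3.5 -0.5  0.7]
t 17.0833 p [ 566.3 -192.3  -25. ] F [ 0.8 -0.7 -0.3]
xang 179.74 tilt -1.0 [-0.52  0.75  1.49 -0.    0.91 -2.09]
target in tool [38.6 51.1]
```

View pics/o_16.png

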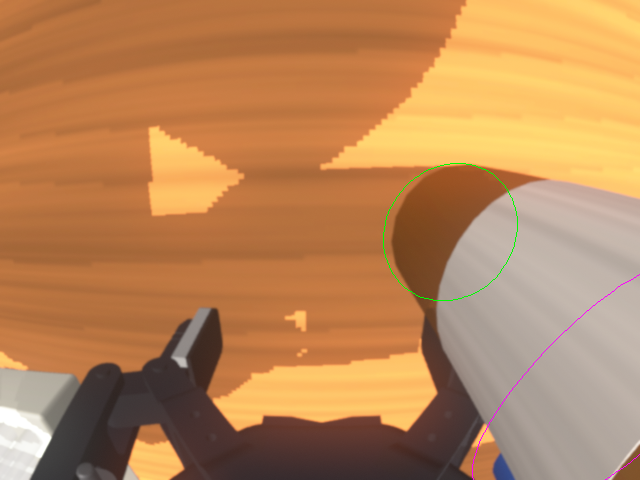

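View pics/c_16.png

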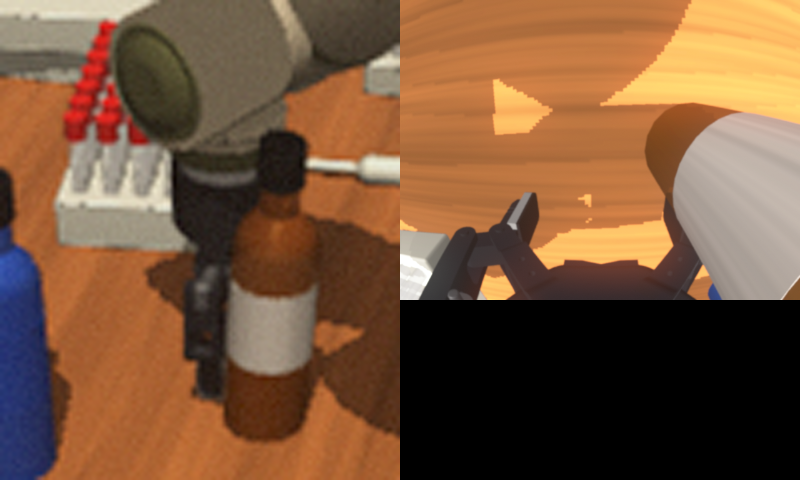

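Emit:
apply_moves(
  commands=[
    [8.5,0.2,0.04,0,0],
    [8.5,0.3,0.06,0,0],
    [8.5,0.3,0.06,0,0],
    [8.5,0.3,0.06,0,0],
    [8.5,0.3,0.06,0,0],
    [8.5,0.3,0.06,0,0],
    [8.5,0.3,0.06,0,0],
    [8.5,0.3,0.06,0,0],
    [8.5,0.3,0.06,0,0],
    [8.5,0.3,0.06,0,0],
    [8.5,0.3,0.06,0,0],
    [8.5,0.3,0.06,0,0],
  ],
)

```text
time_s: 18.08
eef_pos: [531.6, -185.2, -24.8]
ee_rot: [0.0, 0.002, 1.0, 0.0]
force: [4.4, 0.1, 0.4]
grip_width: 1.0
```

```bash
python3 look.py 17 270 110; python3 st.py 494 -133; python3 ov.py pics/w_17.png pics/o_17.png 494 -131
```

```text
[ 531.6 -185.2  -24.8] [4.4 0.1 0.4]
t 18.2333 p [ 531.3 -185.1  -25. ] F [ 0.5  0.3 -1. ]
xang 179.74 tilt -1.0 [-0.54  0.69  1.61 -0.    0.85 -2.11]
target in tool [37.6 51.9]
```

View pics/o_17.png

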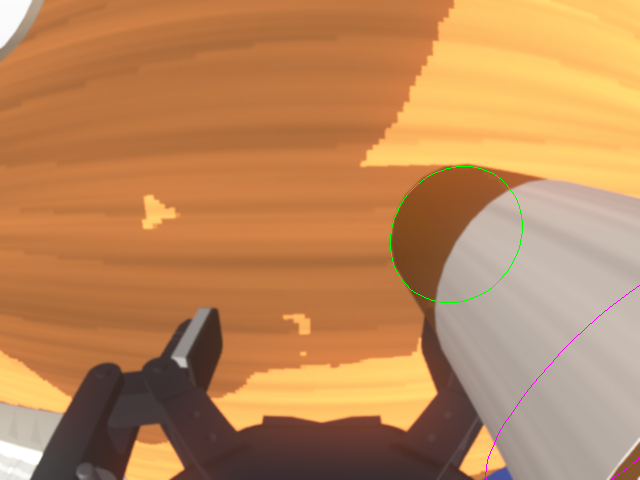

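View pics/c_17.png

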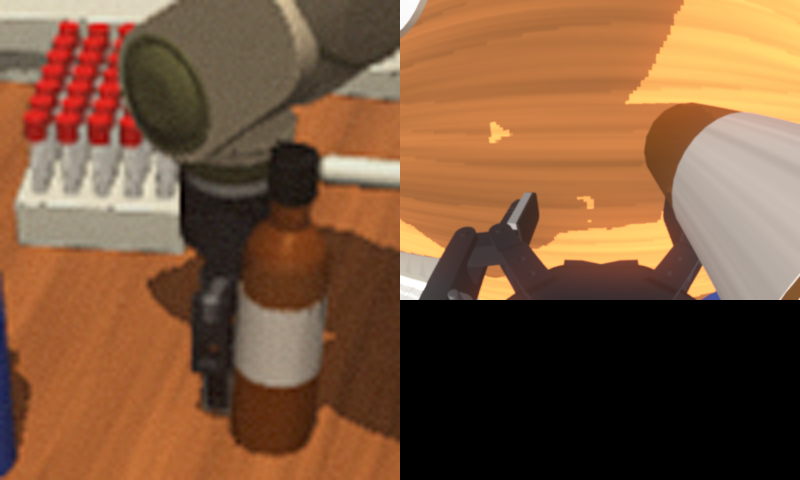

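Emit:
apply_moves(
  commands=[
    [8.5,0.2,0.04,0,0],
    [8.5,0.3,0.06,0,0],
    [8.5,0.3,0.06,0,0],
    [8.5,0.3,0.06,0,0],
    [8.5,0.3,0.06,0,0],
    [8.5,0.3,0.06,0,0],
    [8.5,0.3,0.06,0,0],
    [8.5,0.3,0.06,0,0],
    [8.5,0.3,0.06,0,0],
    [8.5,0.2,0.04,0,0],
    [8.5,0.1,0,0,0],
    [8.5,0,0,0,0],
  ],
)

```text
time_s: 19.23
eef_pos: [502.6, -179.5, -24.9]
ee_rot: [-0.0, 0.002, 1.0, 0.0]
force: [2.5, 0.0, -1.0]
grip_width: 0.998
```

Emit:
apply_moves(
  commands=[
    [8.5,-0.1,0,0,0],
    [8.5,-0.1,0,0,0],
    [8.5,-0.3,0,0,0],
    [8.5,-0.6,0,0,0],
    [8.5,-1.5,0,0,0],
    [8.5,-2,-1,0,0],
    [8.5,0,0,0,0],
  ],
)

```text
time_s: 19.82
eef_pos: [551.7, -191.1, -24.5]
ee_rot: [0.001, 0.002, 1.0, -0.001]
force: [0.9, -0.0, 0.4]
grip_width: 0.997
```

```bash
python3 look.py 18 270 110; python3 st.py 466 -125; python3 ov.py pics/w_18.png pics/o_18.png 466 -125
```

```text
[ 551.7 -191.1  -24.5] [ 0.9 -0.   0.4]
t 19.9667 p [ 548.3 -189.3  -25.3] F [-0.4 -0.  -0.3]
xang 179.74 tilt -1.0 [-0.53  0.72  1.55 -0.    0.88 -2.1 ]
target in tool [82.6 63.9]
```

View pics/o_18.png

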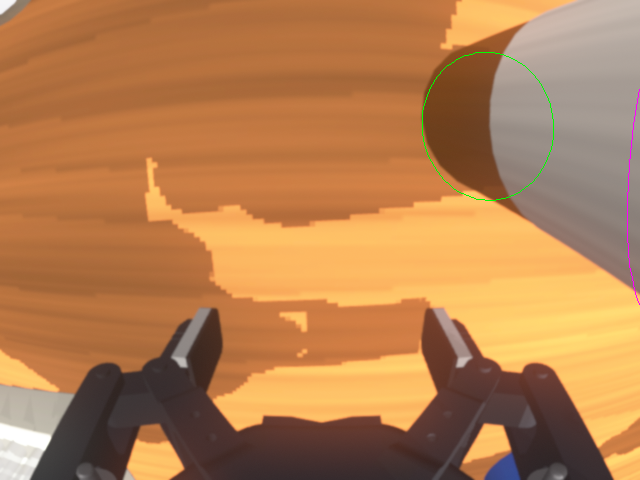

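View pics/s_18.png

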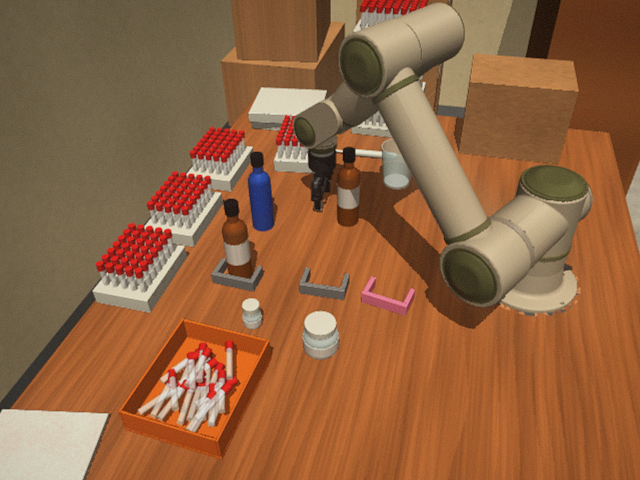

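View pics/t_18.png

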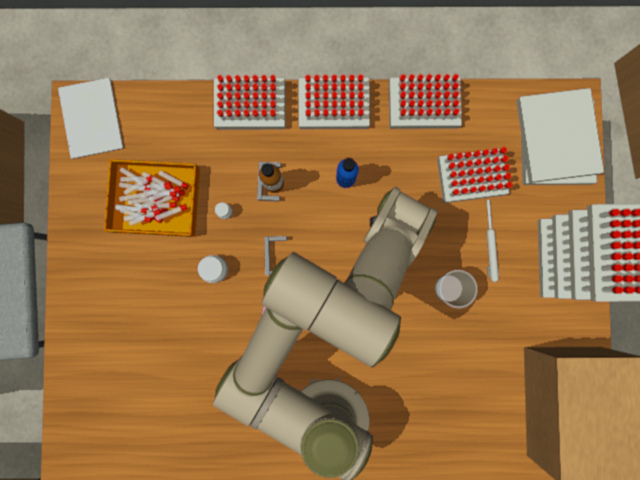

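Emit:
apply_moves(
  commands=[
    [8.5,-1.5,-0.5,0,0.12],
    [8.5,0,0,0,0.12],
    [8.5,0,0,0,0.12],
    [8.5,0,0,0,0.12],
    [8.5,0,0,0,0.12],
    [8.5,0,0,0,0.12],
    [8.5,0,0,0,0.12],
    [8.5,0,0,0,0.12],
    [8.5,0,0,0,0.12],
    [8.5,0,0,0,0.12],
    [8.5,0,0,0,0.12],
    [8.5,0,0,0,0.12],
  ],
)

```text
time_s: 20.97
eef_pos: [563.0, -194.4, -24.9]
ee_rot: [-0.001, 0.663, 0.748, -0.0]
force: [-0.0, 0.5, -0.2]
grip_width: 0.996
```

Emit:
apply_moves(
  commands=[
    [8.5,0,0,0,0.12],
    [8.5,0,0,0,0.12],
    [8.5,0,0,0,0],
    [8.5,0,0,0,0],
  ],
)

```text
time_s: 21.3
eef_pos: [563.3, -194.6, -24.9]
ee_rot: [-0.0, 0.745, 0.667, -0.0]
force: [0.3, 0.3, -0.0]
grip_width: 0.999
```

```bash
python3 st.py 512 -190; python3 look.py 19 270 110;  python3 ov.py pics/w_19.png pics/o_19.png 466 -124
```

```text
t 21.3 p [ 563.3 -194.6  -24.9] F [ 0.3  0.3 -0. ]
xang 83.68 tilt -1.0 [-0.53  0.74  1.5  -0.    0.9  -0.42]
target in tool [ -1.1 -51.5]
[ 563.3 -194.6  -24.9] [ 0.3  0.3 -0. ]
```

View pics/o_19.png

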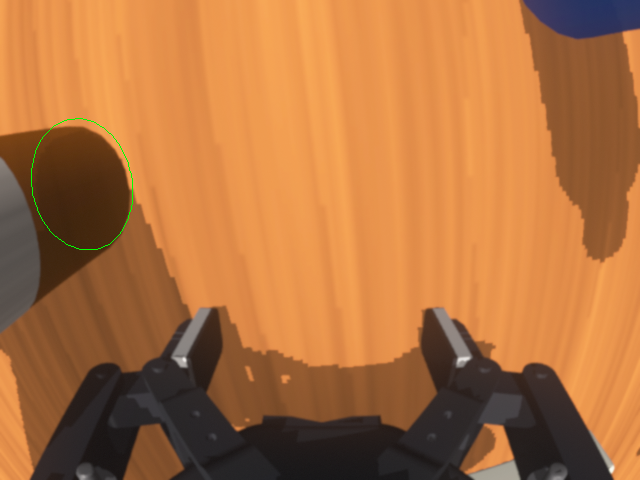

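Emit:
apply_moves(
  commands=[
    [8.5,0,-1.5,0,0],
    [8.5,0,-2,0,0],
    [8.5,0,-1.5,0,0],
    [8.5,0,0,0,0],
    [8.5,0,0,0,0],
  ],
)

```text
time_s: 21.87
eef_pos: [514.3, -189.3, -24.5]
ee_rot: [0.0, 0.746, 0.666, 0.0]
force: [0.0, -1.3, -0.5]
grip_width: 0.994
```

```bash
python3 st.py 465 -126; python3 look.py 20 270 110;  python3 ov.py pics/w_20.png pics/o_20.png 465 -126
```

```text
t 21.8667 p [ 514.3 -189.3  -24.5] F [ 0.  -1.3 -0.5]
xang 83.51 tilt -1.0 [-0.57  0.66  1.65  0.    0.82 -0.45]
target in tool [ 57.4 -56.2]
[ 514.3 -189.3  -24.5] [ 0.  -1.3 -0.5]
```

View pics/o_20.png

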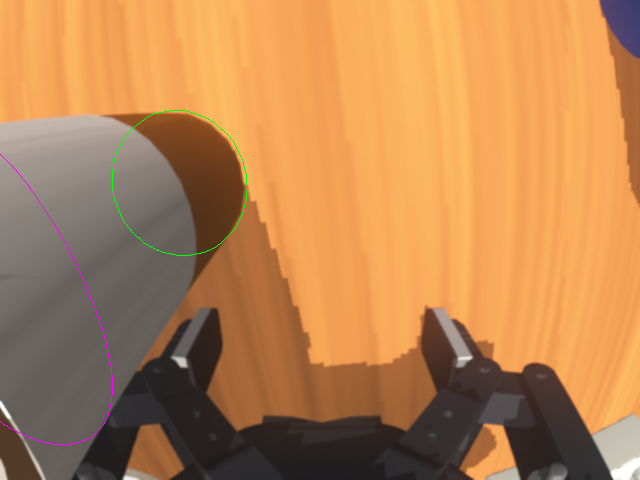

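Emit:
apply_moves(
  commands=[
    [8.5,0.4,-0.4,0,0],
    [8.5,0.4,0,0,0],
    [8.5,0.4,0,0,0],
    [8.5,0.2,0,0,0],
    [8.5,0.2,0,0,0],
    [8.5,0.2,0,0,0],
    [8.5,0.2,0,0,0],
    [8.5,0.2,-0.02,0,0],
    [8.5,0.2,-0.03,0,0],
    [8.5,0.2,-0.03,0,0],
    [8.5,0.2,-0.03,0,0],
    [8.5,0.2,-0.03,0,0],
  ],
)

```text
time_s: 23.02
eef_pos: [512.2, -158.6, -24.8]
ee_rot: [0.0, 0.746, 0.666, -0.0]
force: [1.2, -2.9, 1.5]
grip_width: 0.996
```

```bash
python3 st.py 465 -121; python3 look.py 21 280 120;  python3 ov.py pics/w_21.png pics/o_21.png 465 -120
```

```text
t 23.0167 p [ 512.2 -158.6  -24.8] F [ 1.2 -2.9  1.5]
xang 83.47 tilt -1.0 [-0.52  0.64  1.69 -0.    0.81 -0.4 ]
target in tool [ 32.  -51.2]
[ 512.2 -158.6  -24.8] [ 1.2 -2.9  1.5]
```

View pics/o_21.png

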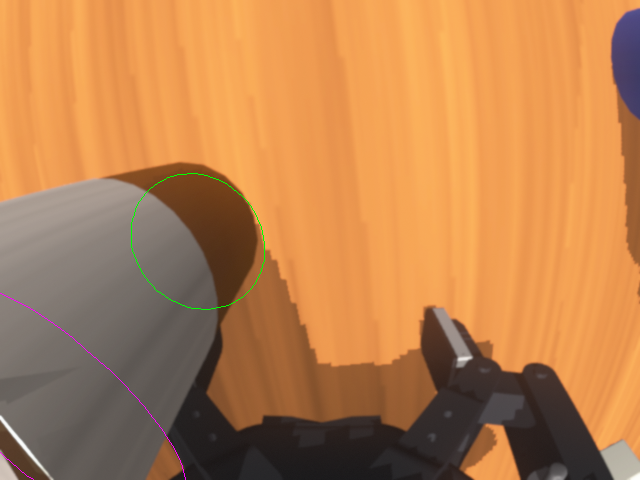

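View pics/c_21.png

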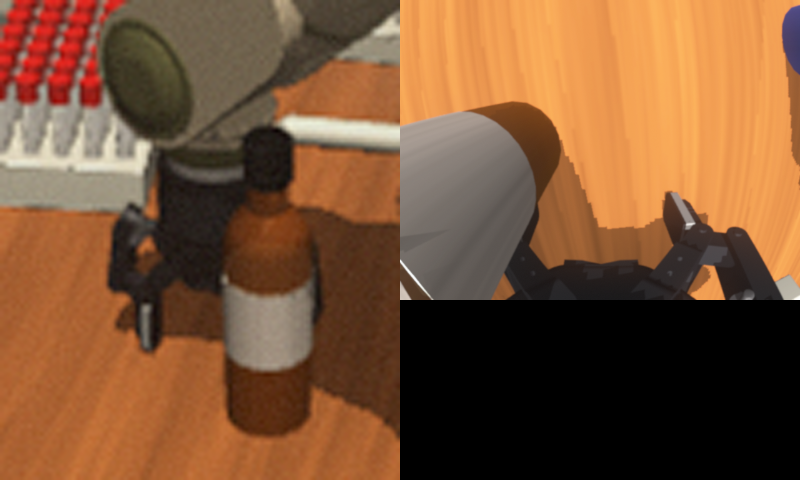

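Emit:
apply_moves(
  commands=[
    [8.5,-0.1,0,0,0],
    [8.5,-0.2,0,0,0],
    [8.5,-0.4,0,0,0],
    [8.5,-0.6,0,0,0],
    [8.5,0,0,0,0.075],
    [8.5,0,0,0,0.075],
    [8.5,0,0,0,0],
  ],
)

```text
time_s: 23.75
eef_pos: [510.6, -172.1, -24.9]
ee_rot: [-0.0, 0.795, 0.607, 0.0]
force: [-0.6, 0.9, -0.6]
grip_width: 0.996
```

```bash
python3 st.py 462 -115; python3 look.py 22 280 120;  python3 ov.py pics/w_22.png pics/o_22.png 462 -115
```

```text
t 23.75 p [ 510.6 -172.1  -24.9] F [-0.6  0.9 -0.6]
xang 74.68 tilt -1.0 [-0.54  0.65  1.68  0.    0.81 -0.28]
target in tool [ 42.2 -61.9]
[ 510.6 -172.1  -24.9] [-0.6  0.9 -0.6]
```

View pics/o_22.png

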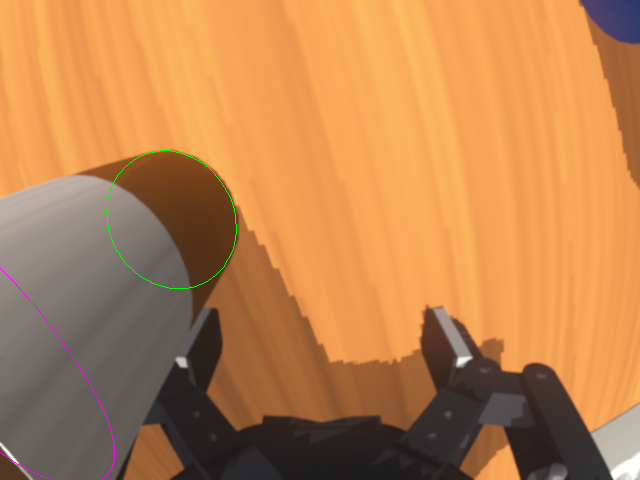

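Emit:
apply_moves(
  commands=[
    [8.5,-0.4,-0.5,0,0],
    [8.5,0,-0.6,0,0],
    [8.5,0.2,0,0,0],
    [8.5,0.2,0,0,0],
    [8.5,0.2,0,0,0],
    [8.5,0.2,-0.03,0,0],
    [8.5,0.2,-0.04,0,0],
    [8.5,0.3,-0.05,0,0],
    [8.5,0.3,-0.05,0,0],
    [8.5,0.3,-0.05,0,0],
    [8.5,0.3,-0.05,0,0],
    [8.5,0.2,-0.03,0,0],
  ],
)

```text
time_s: 24.9
eef_pos: [502.5, -148.4, -24.8]
ee_rot: [0.0, 0.794, 0.608, -0.0]
force: [-0.3, -5.3, 2.2]
grip_width: 0.992
```

```bash
python3 st.py 462 -101; python3 look.py 23 280 120;  python3 ov.py pics/w_23.png pics/o_23.png 463 -98
```

```text
t 24.9 p [ 502.5 -148.4  -24.8] F [-0.3 -5.3  2.2]
xang 74.89 tilt -1.0 [-0.51  0.63  1.73 -0.    0.79 -0.25]
target in tool [ 35.2 -51.4]
[ 502.5 -148.4  -24.8] [-0.3 -5.3  2.2]
```

View pics/o_23.png

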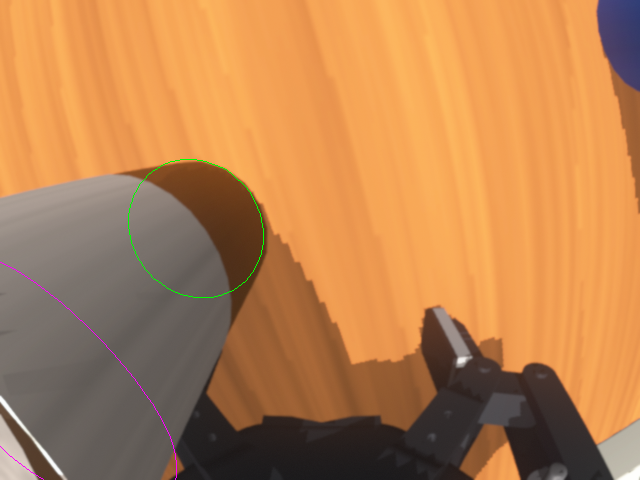

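View pics/c_23.png

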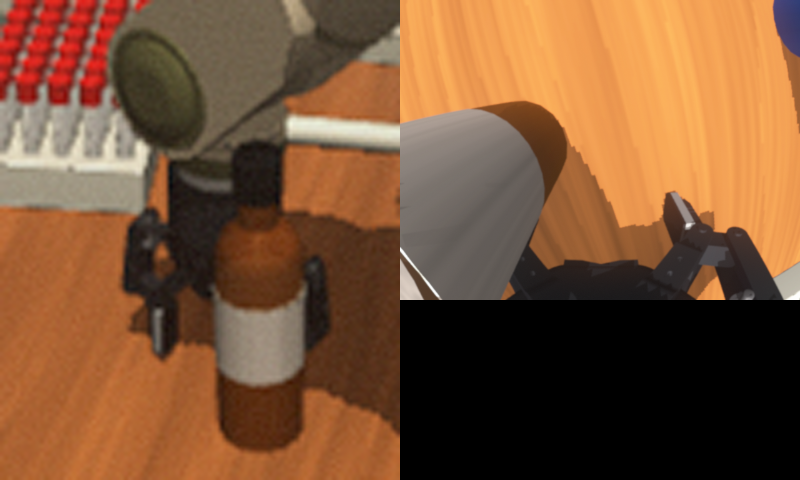

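Emit:
apply_moves(
  commands=[
    [8.5,0.2,-0.05,0,0],
    [8.5,0.3,-0.08,0,0],
    [8.5,0.3,-0.08,0,0],
    [8.5,0.3,-0.08,0,0],
    [8.5,0.3,-0.08,0,0],
    [8.5,0.3,-0.08,0,0],
    [8.5,0.3,-0.08,0,0],
    [8.5,0.3,-0.08,0,0],
    [8.5,0.3,-0.08,0,0],
    [8.5,0.3,-0.08,0,0],
    [8.5,0.3,-0.08,0,0],
    [8.5,0.3,-0.08,0,0],
  ],
)

```text
time_s: 26.05
eef_pos: [502.6, -112.2, -24.7]
ee_rot: [0.0, 0.794, 0.608, 0.0]
force: [-0.7, -4.3, 3.2]
grip_width: 0.995
```

```bash
python3 st.py 463 -64; python3 look.py 24 280 130;  python3 ov.py pics/w_24.png pics/o_24.png 463 -64
```

```text
t 26.05 p [ 502.6 -112.2  -24.7] F [-0.7 -4.3  3.2]
xang 74.88 tilt -1.0 [-0.45  0.61  1.76 -0.    0.77 -0.18]
target in tool [ 36.2 -50.8]
[ 502.6 -112.2  -24.7] [-0.7 -4.3  3.2]
```

View pics/o_24.png

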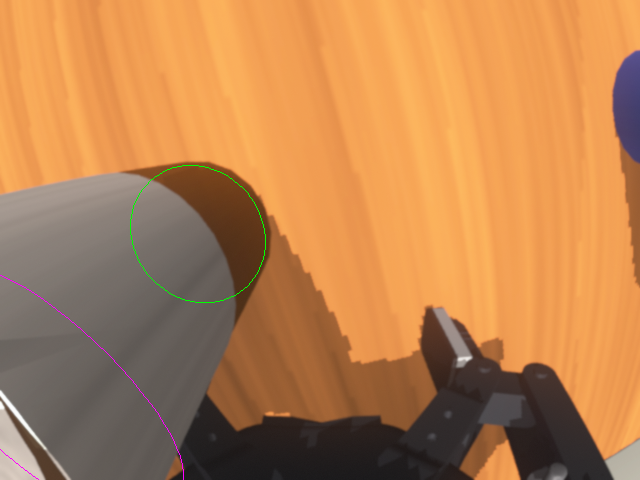

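View pics/c_24.png

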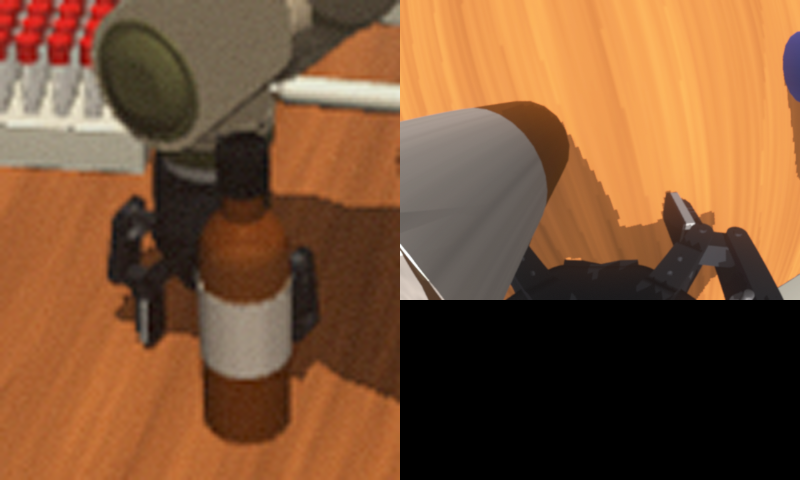

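Emit:
apply_moves(
  commands=[
    [8.5,0.3,-0.08,0,0],
    [8.5,0.38,-0.1,0,0],
    [8.5,0.38,-0.1,0,0],
    [8.5,0.38,-0.11,0,0],
    [8.5,0.38,-0.11,0,0],
    [8.5,0.38,-0.11,0,0],
    [8.5,0.38,-0.11,0,0],
    [8.5,0.38,-0.11,0,0],
    [8.5,0.38,-0.11,0,0],
    [8.5,0.38,-0.11,0,0],
    [8.5,0.38,-0.11,0,0],
    [8.5,0.3,-0.08,0,0],
  ],
)

```text
time_s: 27.2
eef_pos: [502.1, -66.4, -24.7]
ee_rot: [0.0, 0.794, 0.608, 0.0]
force: [-0.0, -5.1, 3.5]
grip_width: 0.994
```

```bash
python3 st.py 463 -18; python3 look.py 25 280 150;  python3 ov.py pics/w_25.png pics/o_25.png 463 -18
```

```text
t 27.2 p [502.1 -66.4 -24.7] F [-0.  -5.1  3.5]
xang 74.89 tilt -1.0 [-0.36  0.6   1.78 -0.    0.76 -0.1 ]
target in tool [ 36.5 -50.4]
[502.1 -66.4 -24.7] [-0.  -5.1  3.5]
```

View pics/o_25.png

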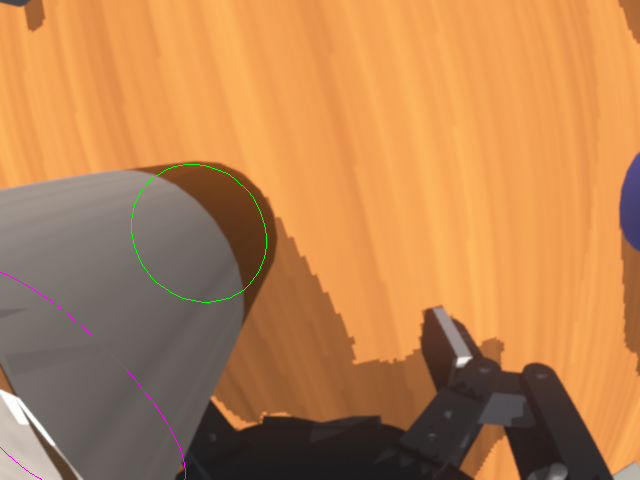

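View pics/c_25.png

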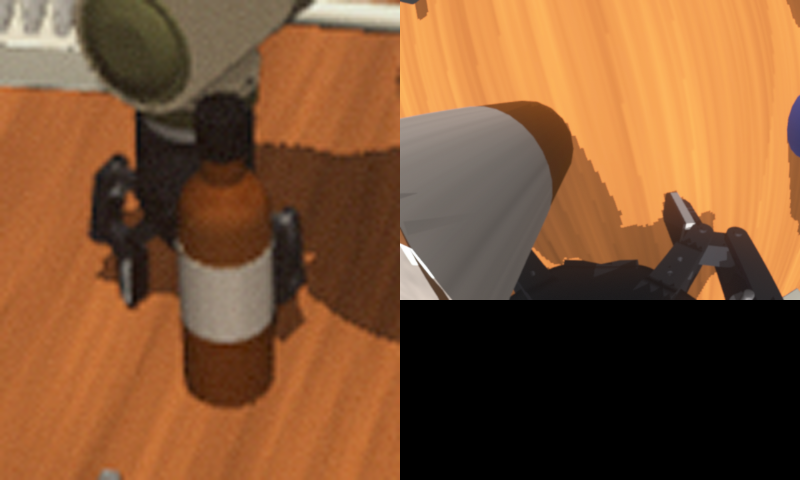

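Emit:
apply_moves(
  commands=[
    [8.5,-0.1,0,0,-0.04],
    [8.5,-0.1,0,0,-0.04],
    [8.5,0,0.3,0,0],
    [8.5,0,0.35,0,0],
    [8.5,0,0,0,0],
  ],
)

```text
time_s: 27.77
eef_pos: [508.6, -69.8, -24.9]
ee_rot: [0.0, 0.77, 0.639, 0.0]
force: [0.2, 0.1, -0.2]
grip_width: 0.995
```

```bash
python3 st.py 465.5 -17; python3 look.py 26 280 150;  python3 ov.py pics/w_26.png pics/o_26.png 465.5 -17
```

```text
t 27.7667 p [508.6 -69.8 -24.9] F [ 0.2  0.1 -0.2]
xang 79.38 tilt -1.0 [-0.37  0.61  1.76  0.    0.77 -0.18]
target in tool [ 44.  -52.1]
[508.6 -69.8 -24.9] [ 0.2  0.1 -0.2]
```

View pics/o_26.png

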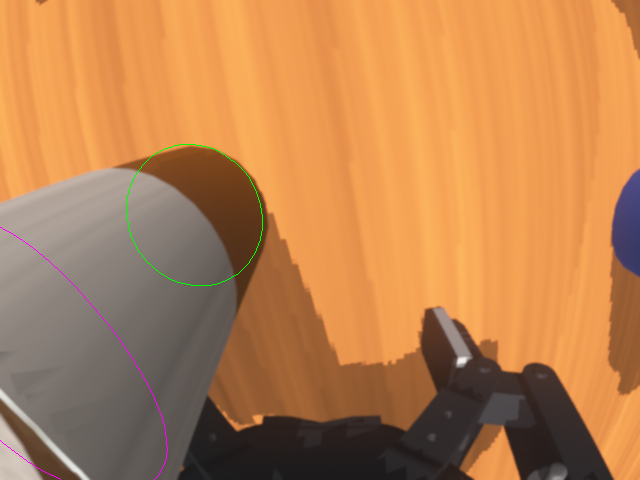

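Emit:
apply_moves(
  commands=[
    [8.5,0.2,0,0,0],
    [8.5,0.2,0,0,0],
    [8.5,0.2,0,0,0],
    [8.5,0.2,-0.04,0,0],
    [8.5,0.3,-0.07,0,0],
    [8.5,0.3,-0.07,0,0],
    [8.5,0.3,-0.07,0,0],
    [8.5,0.3,-0.07,0,0],
    [8.5,0.3,-0.07,0,0],
    [8.5,0.3,-0.07,0,0],
    [8.5,0.3,-0.07,0,0],
    [8.5,0.3,-0.07,0,0],
  ],
)

```text
time_s: 28.92
eef_pos: [507.9, -37.0, -24.8]
ee_rot: [-0.0, 0.769, 0.639, -0.0]
force: [0.1, -4.4, 2.0]
grip_width: 0.996
```

```bash
python3 st.py 464 9; python3 look.py 27 280 160;  python3 ov.py pics/w_27.png pics/o_27.png 464 9
```

```text
t 28.9167 p [507.9 -37.  -24.8] F [ 0.1 -4.4  2. ]
xang 79.46 tilt -1.0 [-0.3   0.6   1.77 -0.    0.76 -0.12]
target in tool [ 37.2 -51.6]
[507.9 -37.  -24.8] [ 0.1 -4.4  2. ]
```

View pics/o_27.png

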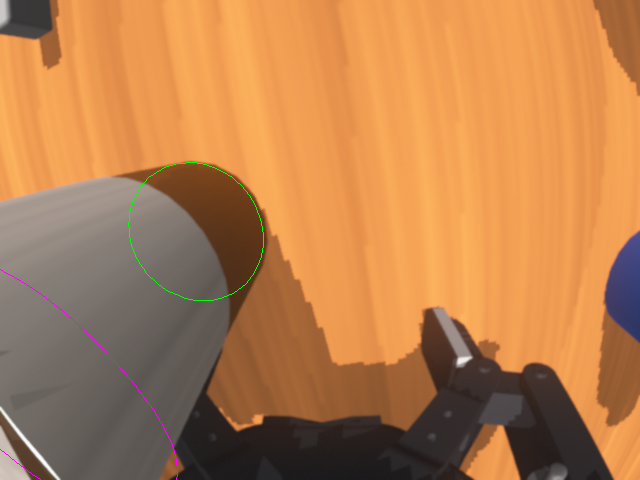

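View pics/s_27.png

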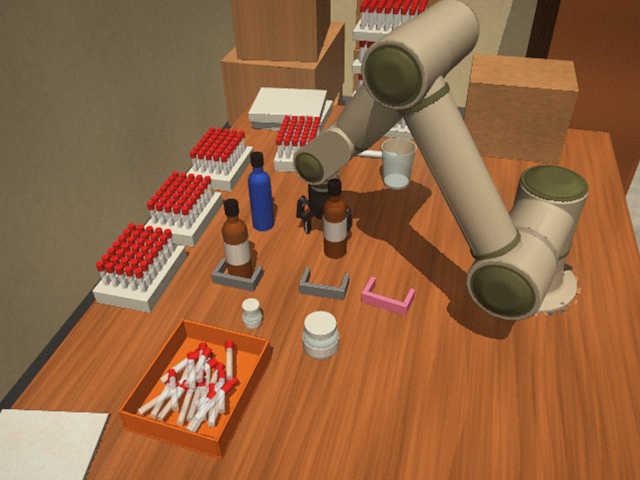

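Emit:
apply_moves(
  commands=[
    [8.5,0.25,-0.05,0,0],
    [8.5,0.35,-0.08,0,0],
    [8.5,0.35,-0.08,0,0],
    [8.5,0.35,-0.08,0,0],
    [8.5,0.35,-0.08,0,0],
    [8.5,0.35,-0.08,0,0],
    [8.5,0.35,-0.08,0,0],
    [8.5,0.35,-0.08,0,0],
    [8.5,0.35,-0.08,0,0],
    [8.5,0.35,-0.08,0,0],
    [8.5,0.35,-0.08,0,0],
    [8.5,0.25,-0.05,0,0],
  ],
)

```text
time_s: 30.07
eef_pos: [506.4, 4.1, -24.8]
ee_rot: [-0.0, 0.769, 0.639, -0.0]
force: [0.4, -2.7, 0.3]
grip_width: 0.992
```

```bash
python3 st.py 463 50; python3 look.py 28 280 180;  python3 ov.py pics/w_28.png pics/o_28.png 463 50
```

```text
t 30.0667 p [506.4   4.1 -24.8] F [ 0.4 -2.7  0.3]
xang 79.46 tilt -1.0 [-0.22  0.6   1.78  0.    0.76 -0.04]
target in tool [ 37.2 -51. ]
[506.4   4.1 -24.8] [ 0.4 -2.7  0.3]
```

View pics/o_28.png

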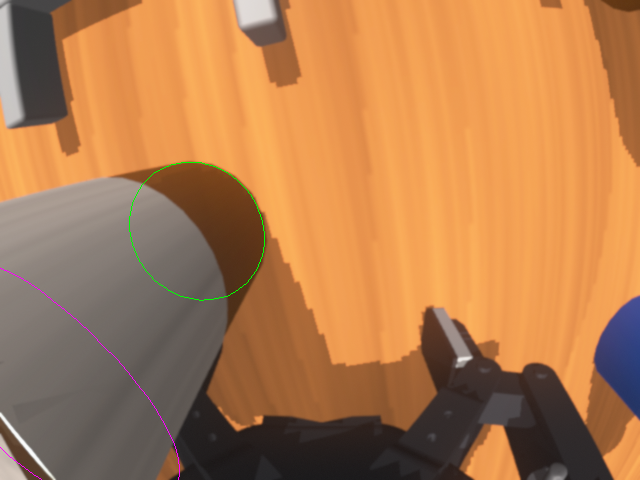

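View pics/c_28.png

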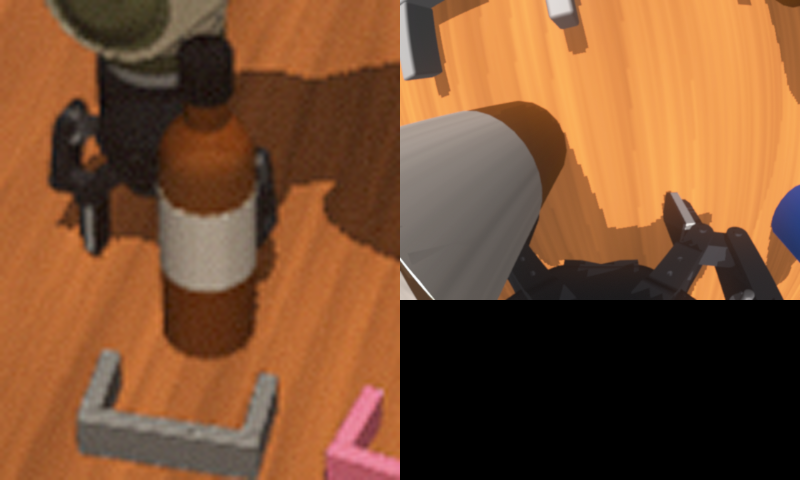

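```bash
python3 - <<'E'
from h import *
i=ctrl.camera_info("wrist");T=np.array(i["camera_from_world"]);f=240/np.tan(np.radians(i["fov_y"]/2))
def pw(w):
    c=T[:3,:3]@np.array(w,float)+T[:3,3];th=np.arctan2(np.hypot(*c[:2]),c[2]);return (c[:2]/np.hypot(*c[:2])*th*f+[i["cx"],i["cy"]]).round(1)
for w in[(503.3,113,30),(515,113,30),(419.4,110.7,30),(407.8,110.7,30),(503.3,113,0),(515,113,0),(419.4,110.7,0)]:print(w,pw(w))
a=cv2.imread("pics/w_28.png")[0:140,0:300];cv2.imwrite("pics/z28.png",cv2.resize(a,None,fx=2.6,fy=2.6,interpolation=cv2.INTER_CUBIC))
E
```

```text
(503.3, 113, 30) [238.8  31.7]
(515, 113, 30) [279.7  22.2]
(419.4, 110.7, 30) [ 22.3 122.3]
(407.8, 110.7, 30) [  3.4 132.5]
(503.3, 113, 0) [256.7  49.4]
(515, 113, 0) [288.9  42.4]
(419.4, 110.7, 0) [ 69.7 117.5]
```

View pics/z28.png

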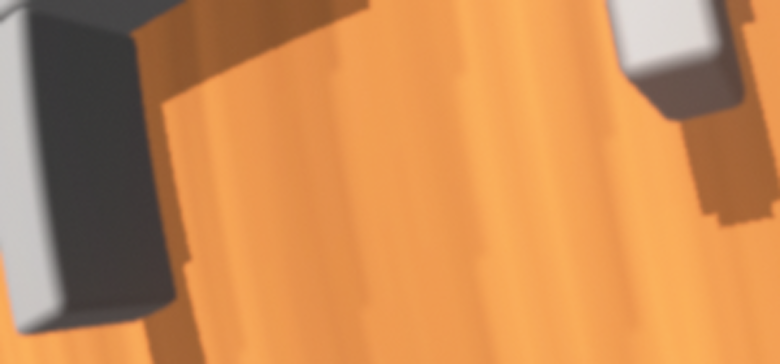

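Emit:
apply_moves(
  commands=[
    [8.5,0.25,-0.05,0,0],
    [8.5,0.35,-0.08,0,0],
    [8.5,0.35,-0.08,0,0],
    [8.5,0.35,-0.08,0,0],
    [8.5,0.35,-0.08,0,0],
    [8.5,0.35,-0.08,0,0],
    [8.5,0.35,-0.08,0,0],
    [8.5,0.35,-0.08,0,0],
    [8.5,0.35,-0.08,0,0],
    [8.5,0.35,-0.08,0,0],
    [8.5,0.35,-0.08,0,0],
    [8.5,0.25,-0.05,0,0],
  ],
)

```text
time_s: 31.22
eef_pos: [504.8, 45.0, -24.8]
ee_rot: [-0.0, 0.769, 0.639, 0.0]
force: [0.8, -3.8, 1.0]
grip_width: 0.991
```

```bash
python3 st.py 462 91; python3 look.py 29 270 190;  python3 ov.py pics/w_29.png pics/o_29.png 462 91
```

```text
t 31.2167 p [504.8  45.  -24.8] F [ 0.8 -3.8  1. ]
xang 79.47 tilt -1.0 [-0.14  0.6   1.78  0.    0.76  0.04]
target in tool [ 37.4 -50.5]
[504.8  45.  -24.8] [ 0.8 -3.8  1. ]
```

View pics/o_29.png

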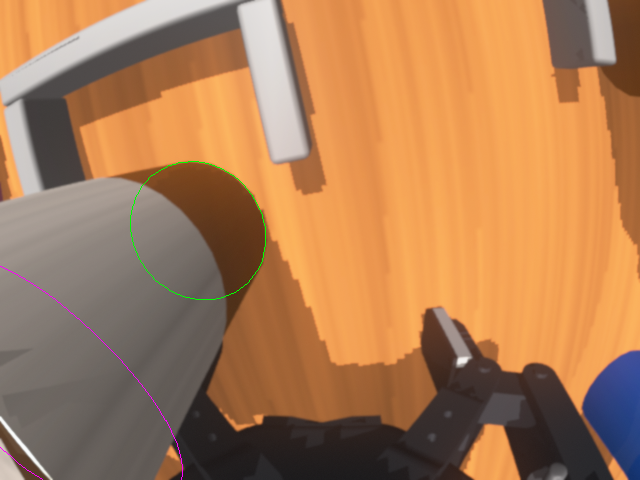

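View pics/c_29.png

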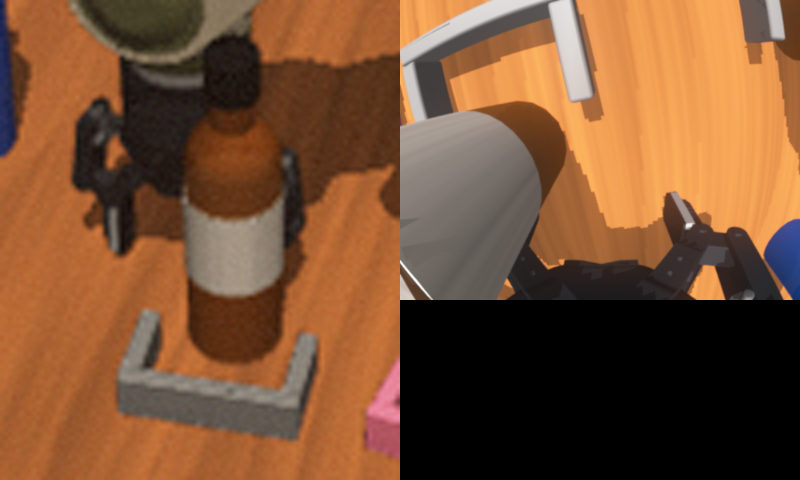

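Emit:
apply_moves(
  commands=[
    [8.5,0.2,-0.04,0,0],
    [8.5,0.3,-0.06,0,0],
    [8.5,0.3,-0.06,0,0],
    [8.5,0.3,-0.06,0,0],
    [8.5,0.3,-0.06,0,0],
    [8.5,0.3,-0.06,0,0],
    [8.5,0.3,-0.06,0,0],
    [8.5,0.3,-0.06,0,0],
    [8.5,0.3,-0.06,0,0],
    [8.5,0.3,-0.06,0,0],
    [8.5,0.3,-0.06,0,0],
    [8.5,0.2,-0.04,0,0],
  ],
)

```text
time_s: 32.37
eef_pos: [504.4, 79.6, -24.8]
ee_rot: [0.0, 0.769, 0.639, 0.0]
force: [0.6, -4.1, 2.6]
grip_width: 0.996
```

```bash
python3 st.py 461.5 125; python3 look.py 30 270 190;  python3 ov.py pics/w_30.png pics/o_30.png 461.5 125
```

```text
t 32.3667 p [504.4  79.6 -24.8] F [ 0.6 -4.1  2.6]
xang 79.47 tilt -1.0 [-0.07  0.61  1.77 -0.    0.77  0.11]
target in tool [ 36.8 -50.5]
[504.4  79.6 -24.8] [ 0.6 -4.1  2.6]
```

View pics/o_30.png

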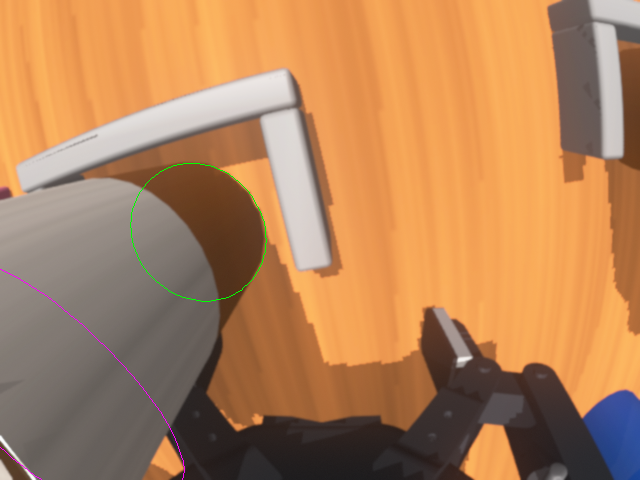

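View pics/c_30.png

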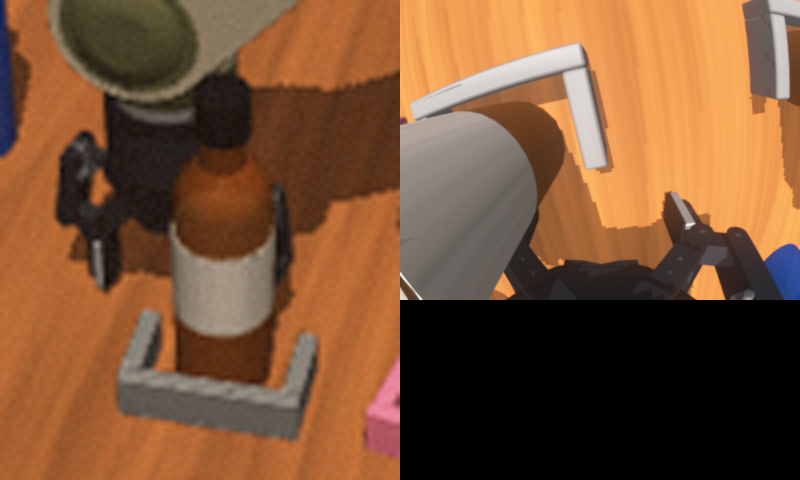

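Emit:
apply_moves(
  commands=[
    [8.5,0.15,-0.03,0,0],
    [8.5,0.15,-0.03,0,0],
    [8.5,0.15,-0.03,0,0],
    [8.5,0.1,-0.02,0,0],
    [8.5,0,0,0,0],
  ],
)

```text
time_s: 32.93
eef_pos: [504.3, 85.0, -24.8]
ee_rot: [-0.0, 0.769, 0.639, 0.0]
force: [0.2, -2.7, 1.2]
grip_width: 0.991
```

```bash
python3 st.py 461.5 130; python3 look.py 31 270 190;  python3 ov.py pics/w_31.png pics/o_31.png 461.5 130
```

```text
t 32.9333 p [504.3  85.  -24.8] F [ 0.2 -2.7  1.2]
xang 79.46 tilt -1.0 [-0.06  0.61  1.77  0.    0.77  0.12]
target in tool [ 36.4 -50.3]
[504.3  85.  -24.8] [ 0.2 -2.7  1.2]
```

View pics/o_31.png

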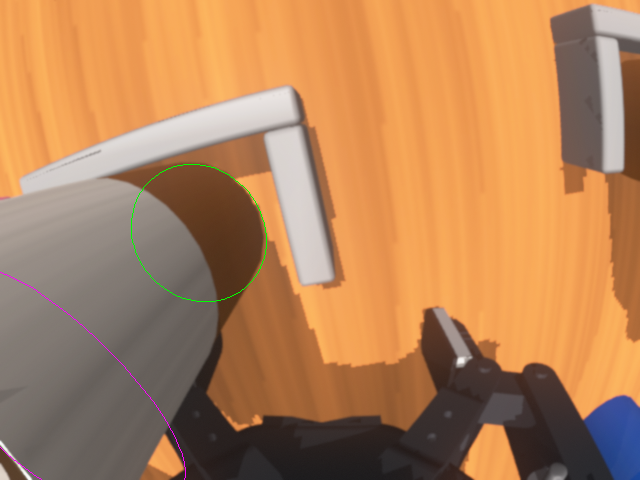

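View pics/c_31.png

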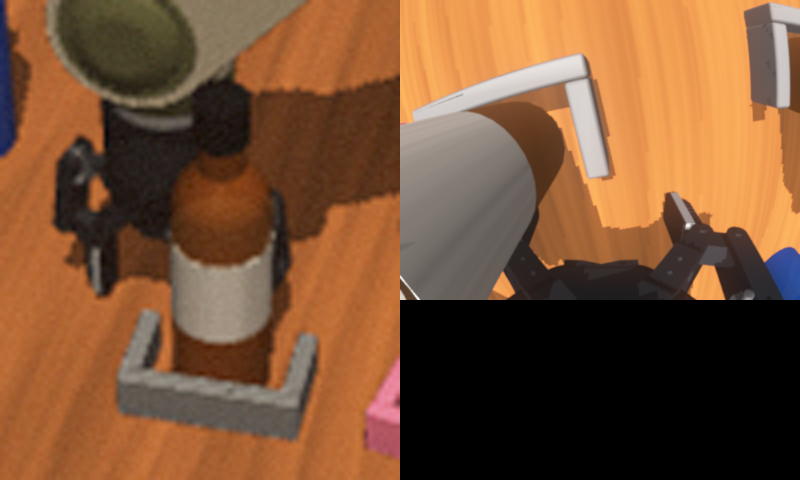

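Emit:
apply_moves(
  commands=[
    [8.5,-0.05,0.01,0,0],
    [8.5,-0.1,0.02,0,0],
    [8.5,-0.1,0.02,0,0],
    [8.5,-0.2,0.04,0,0],
    [8.5,-0.4,0.1,0,0],
    [8.5,-0.8,0.2,0,0],
    [8.5,-1.5,0.3,0,0],
    [8.5,-2.5,0.5,0,0],
    [8.5,-3,0.5,0,0],
    [8.5,-3,0.5,0,0],
    [8.5,-2,0,0,0],
    [8.5,0,0,0,0],
  ],
)

```text
time_s: 34.08
eef_pos: [500.7, -57.1, -24.8]
ee_rot: [0.0, 0.77, 0.638, -0.0]
force: [-0.2, -0.1, 0.6]
grip_width: 0.996
```

```bash
python3 st.py 461.5 131; python3 look.py 32 270 190;  python3 ov.py pics/w_32.png pics/o_32.png 461.5 131
```

```text
t 34.0833 p [500.7 -57.1 -24.8] F [-0.2 -0.1  0.6]
xang 79.23 tilt -1.0 [-0.35  0.6   1.79 -0.    0.75 -0.16]
target in tool [177.4 -73.6]
[500.7 -57.1 -24.8] [-0.2 -0.1  0.6]
```

View pics/o_32.png

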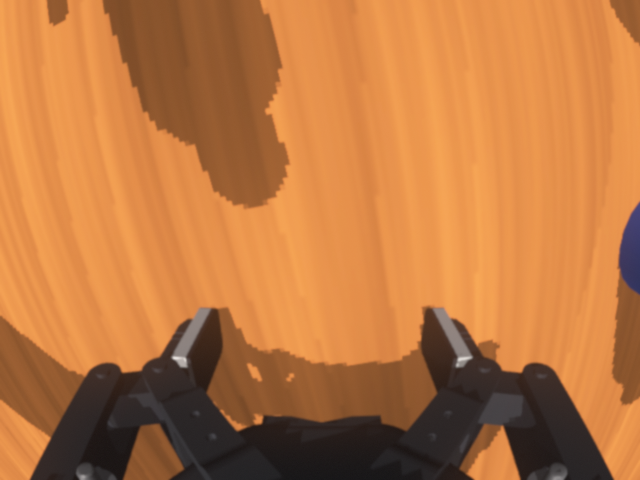

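View pics/s_32.png

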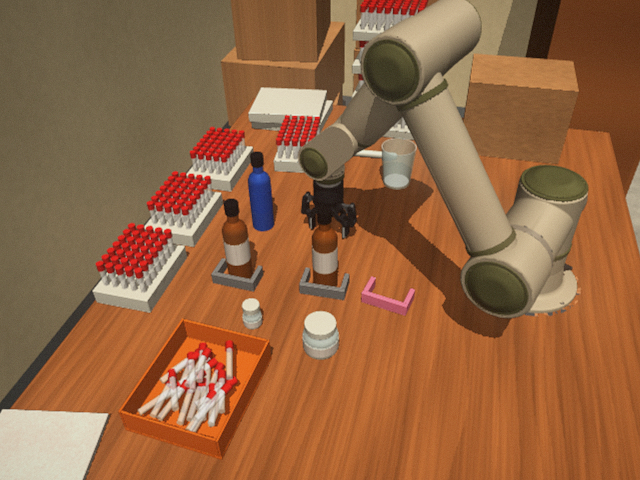

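View pics/t_32.png

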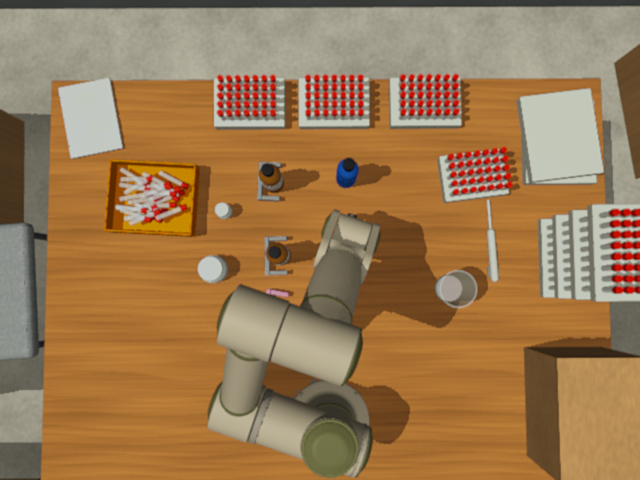

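```bash
python3 - <<'E'
from h import *
a=cv2.imread("pics/t_32.png");cv2.imwrite("pics/z32.png",np.hstack([cv2.resize(a[225:290,245:310],None,fx=6,fy=6,interpolation=cv2.INTER_CUBIC),cv2.resize(cv2.imread("pics/s_32.png")[190:310,280:368],(390*88//88,390),interpolation=cv2.INTER_CUBIC)]))
b=cv2.imread("pics/top0.png").astype(int);d=np.abs(a.astype(int)-b).max(2)
for n,(x0,y0,x1,y1) in dict(tray=(105,158,200,238),jar=(212,200,236,222),pot=(195,252,230,286),rack=(438,145,515,203),pip=(484,198,500,284),beaker=(434,268,480,310),parked=(255,158,286,203),blue=(333,154,362,190)).items():print(n,(d[y0:y1,x0:x1]>40).sum())
E
```

```text
tray 0
jar 0
pot 0
rack 0
pip 16
beaker 159
parked 0
blue 0
```

View pics/z32.png

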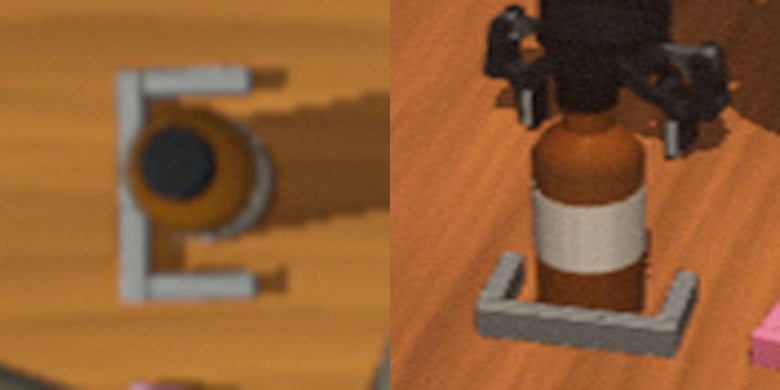

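```bash
python3 - <<'E'
from h import *
print(back("top",245+179.5/6-.5,225+163.5/6-.5,220), "parked cap",back("top",268.5,171,220))
# body/label rim: rightmost base edge ~ (272,175)
print(proj("top",[461.5,131,220]),245+179.5/6-.5,225+163.5/6-.5)
E
```

```text
[461.1 131.  220. ] parked cap [662.9 145.9 220. ]
[274.4 251.6] 274.4166666666667 251.75
```

Emit:
apply_moves(
  commands=[
    [8.5,0,0,-1,0],
    [8.5,0,0,-2,0],
    [8.5,0,0,-1,0],
    [8.5,0,0,0,0],
    [8.5,0,0,0,0],
    [8.5,0,0,0,0],
  ],
)

```text
time_s: 34.73
eef_pos: [500.6, -52.9, 14.7]
ee_rot: [-0.0, 0.769, 0.639, -0.0]
force: [-0.1, -0.2, -0.3]
grip_width: 0.997
```

```bash
python3 -c "
from rig import ctrl
s=ctrl.sense();print(s['time_s'],s['force'],s['eef_pos']);print(ctrl.finish_job())"
```

```text
34.7333 [-0.119509   -0.22526776 -0.2714024 ] [500.55291036 -52.93104012  14.72451405]
the job is handed in; nothing more can be done
None
```

The amber bottle now stands in the empty grey stall, and I handed the job in at 34.7 s; no verdict is reported. I slid it with one open finger's side, first about 150 mm towards the robot, then about 255 mm left into the stall. After that I backed the hand away.

**Last checks**
- **Bottle position:** its cap measures (461, 131) mm in the top view, against a home position of about (461, 132–133). That puts it about 1–3 mm short of the back wall, and I did not press it against the wall.
- **Upright:** the cap sits within about 1 mm of the base position I measured just before backing away, so it is upright.
- **Hand:** it was clear of everything, with about 0 N on the wrist.
- **Bystanders:** the parked bottle, jar, pot, rack, tray and blue bottle are unchanged from the first top picture. The beaker and pipette areas differ slightly; I took this to be the arm's shadow, not movement, but did not check further.

**What disagreed or went wrong**
- **Fingertip position:** with the gripper open, the cameras put the fingertips about 30 mm behind the TCP, whereas the description implied about 2 mm behind. I worked at TCP heights below zero because of this.
- **First push:** pushing with the back of the finger met the bottle at the knuckle, about 50 mm up, and began to tip it. I backed off, it settled upright, and I switched to the finger's side face.
- **Lean while sliding:** it leaned about 4–5 degrees during the first leg. The highest force I read was about 6 N.

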